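# Lay the last slats of a trivet on the kitchen scale and hold the glue-up pressed

### The job

Finish the trivet standing on the kitchen scale: lay the loose pale slat across the two dark runners at their empty end, flush with the runner ends and parallel to the pale slat already there, then lay the dark slat crosswise over the middle of both pale slats, letting go of each, with the trivet staying about the middle of the pan. Then press straight down with the fingers on the middle of the dark slat until the pan has sunk 15 mm (1.5 kg, the middle of the dial's green band; never into the red from 22 mm) and keep it there: the program finishes while still pressing, with the pan held down. Leave everything else on the counter alone.

Things in the scene. Friction and masses are not known exactly. Their poses are not given: they have to be found in the camera images.
- trivet: half-built square trivet, loose on the pan at any yaw: two dark runners 140 x 26 x 18 mm along its x axis, centred at y = +57 and -57 mm, and a pale slat of the same size glued across them (along its y axis) at x = -57 mm. The end at x = +57 mm is empty. Origin: centre of its underside, z up
- pale_place (a point): where the centre of the loose pale slat belongs: across the empty end of the runners, 57 mm along the trivet's x axis and 27 mm above its origin (underside at 18 mm); axes as the trivet's, the slat lies along y
- dark_place (a point): where the centre of the dark slat belongs: over the middle of both pale slats, 45 mm above the trivet's origin (underside at 36 mm, top at 54 mm); axes as the trivet's, the slat lies along x
- pale_center (a point): the loose pale wooden slat, 140 x 26 x 18 mm, about 46 g, lying flat on the counter to one side of the scale; the point is its centre (9 mm above its underside), its x axis runs along its length, z up
- dark_center (a point): the loose dark wooden slat, 140 x 26 x 18 mm, about 46 g, lying flat on the counter to the other side of the scale; the point is its centre (9 mm above its underside), its x axis runs along its length, z up
- pan_top (a point): centre of the top of the scale's round pan (210 mm across, light grey mat), 112 mm above the counter when the pan is up; it moves straight down with the pan
- pan (a joint): how far the pan is pressed down, m: 0 is up (tared with the half-built trivet on it), 0.025 is fully down. A spring pushes it up: about 1 N for each mm (100 g on the dial for each mm), so each slat laid adds about 0.5 mm. The dial's green band is 0.012 to 0.018, its red zone begins at 0.022. When let go it springs up.
- scale: blue dial kitchen scale, fixed to the counter, 150 mm square housing 75 mm high under the pan; its round white dial (96 mm across) leans out on its own +x side, with a red needle that turns clockwise 0.2 rad per mm of pan travel. Origin: centre of its underside, under the pan's centre
- glue: bystander: yellow glue bottle, 54 mm across, 140 mm tall; origin at the centre of its underside
- mug: bystander: blue mug, 84 mm across, 95 mm tall; origin at the centre of its underside
- lilac_pot: bystander: lilac plant pot, 100 mm across, 85 mm tall with leaves to 190 mm; origin at the centre of its underside
- green_pot: bystander: green plant pot, 100 mm across, 85 mm tall with leaves to 190 mm; origin at the centre of its underside
- jar: bystander: glass jar with steel cap, 76 mm across, 100 mm tall; origin at the centre of its underside
- brush: bystander: washing-up brush lying on the counter; origin at its underside
Things that resemble listed ones, but are neither listed nor needed, are in the scene too. What is shaped like the part that bears pale_center but yellow is not meant.

How it is judged:
On the way, in this order (a step that is already met when the one before it is completed fails the run):
1. the pale slat lies across the empty end of the runners and is let go (x of pale_center in the frame of trivet between 0.047 and 0.067 m and y of pale_center in the frame of trivet between -0.01 and 0.01 m and z of pale_center in the frame of trivet between 0.023 and 0.031 m and angle between the x axis of pale_center and the y axis of trivet, either way round below 0.14 rad and horizontal distance between trivet and pan_top below 0.025 m and angle between trivet's own z axis and vertical below 0.08 rad and contact force between the fingers and pale below 0.1 N), for 0.2 s.
2. the dark slat lies crosswise over the middle of both pale slats and is let go, the pan still up (all of step 1 and x of dark_center in the frame of trivet between -0.01 and 0.01 m and y of dark_center in the frame of trivet between -0.01 and 0.01 m and z of dark_center in the frame of trivet between 0.041 and 0.049 m and angle between the x axis of dark_center and the x axis of trivet, either way round below 0.14 rad and contact force between the fingers and dark below 0.1 N and value of joint pan below 0.008 m), for 0.2 s.
3. the fingers press the dark slat and the pan stays in the green band (x of pale_center in the frame of trivet between 0.047 and 0.067 m and y of pale_center in the frame of trivet between -0.01 and 0.01 m and z of pale_center in the frame of trivet between 0.023 and 0.031 m and angle between the x axis of pale_center and the y axis of trivet, either way round below 0.14 rad and x of dark_center in the frame of trivet between -0.01 and 0.01 m and y of dark_center in the frame of trivet between -0.01 and 0.01 m and z of dark_center in the frame of trivet between 0.041 and 0.049 m and angle between the x axis of dark_center and the x axis of trivet, either way round below 0.14 rad and horizontal distance between trivet and pan_top below 0.025 m and angle between trivet's own z axis and vertical below 0.08 rad and value of joint pan between 0.012 and 0.018 m and contact force between the fingers and dark above 5 N), for 0.5 s.
At the end, for the whole second after the job is handed in: The fingers are still pushing on the dark slat with more than 5 N and the pan is held still between 12 and 18 mm down; both slats lie in their places within 10 mm and 8 degrees (heights within 4 mm); the trivet is level and within 25 mm of the pan's centre (all of step 3 and velocity of joint pan between -0.01 and 0.01 m/s); the arm keeps its last pose, push and grip.
It fails at once if the pan is pressed into the red zone (value of joint pan above 0.022 m).
It fails at once if another thing on the counter is shifted by more than 30 mm (distance of any of glue, mug, lilac_pot, green_pot, jar, brush from where it was at the start of the episode above 0.03 m).
It also fails if it takes over 72 s, if anything falls off the work surface, if the arm or the gripper's body presses on something with over 40 N, if the wrist force passes 120 N, or if a joint passes its speed limit or range.

### The arm

A 6-joint arm with a two-finger parallel gripper is mounted at the origin on the work surface. World frame = base frame: x ahead of the robot, y to its left, z up, the work surface at z = 0. Lengths are in m, angles in rad, forces in N, time in s.
With the tool pointing down it reaches from about 0.4 to 0.825 m from the base axis. Payload 7 kg.
Tool frame: the origin (TCP) lies midway between the tips of the shut fingers; the grasp point (between the pads) lies 19 mm behind it; z points along the fingers, x is the direction in which the jaws open and shut, and the axes are right-handed (so a half turn about z gives the same grasp; the last joint's range is limited). The gripper opens to 88 mm and grips with 3 to 60 N. Pads are 19 mm wide; open, the fingers measure 130 mm over their backs; the gripper's body (78 mm by 193 mm) begins 47 mm behind the grasp point.
Start: joints at [-0.936, 0.359, 0.012, 0, -1.224, -0.288], TCP at [0.229, -0.635, 0.227] pointing down, gripper open.
Joint ranges: [-3.07, 3.07], [-1.43, 2.12], [-1.02, 1.25], [-3.03, 1.67], [-3.05, -0], [-3.03, 3.03]. Speed limits (rad/s): [2.39, 2.39, 3.01, 3.14, 3.14, 3.14].

### API

Orientations are given as [roll, pitch, yaw] about the fixed x, y, z axes, in that order (R = Rz(yaw) Ry(pitch) Rx(roll)).
In Python, from station import arm, viewer, ticket gives the robot as it stands. The module is installed in compiled form; this text tells all that it offers.
- The arm moves only by the tool step_arm, never from a script. Its argument "targets" is a list of rows, each a list of 3 entries, a list of its own where there are three numbers: the shift along the tool's x, y, z in m, then the turn, a rotation vector about the tool's x, y, z in degrees, then the opening, from -1 (shut) to 1 (fully open), so that 0 is half open. A call has exactly 8 rows; each row shifts and turns the commanded pose from where the row before left it, along the tool's axes as they then stand; what a row does not reach is not made up. A row lasts 1/10 s, in which the tool goes at most 50 mm and 8.59 degrees, less where a joint would pass 70% of its speed; a pose out of reach is approached as far as the arm can. A call is refused whole if a number of a shift passes 0.05 or a number of a turn 8.59, either way. A call with a gripper value outside its range is refused whole. The fingers move at their own pace and stop on an object; "grip_force" is the grip in N (left out, the last holds). Time passes only in rows, so rows that do not move let the fingers close, or fill a call up. It gives the time, the measured TCP pose, the force and the opening at its end, in the units of the state.
- arm.get_state(): the state, without advancing time (a new reading comes with each control period).
- viewer.grab_frame(name): name is "scene" or "top" or "wrist"; returns (picture, depth): 480x640x3 uint8, red, green, blue; 480x640 float32, m along the optical axis (not along the pixel's ray), 0 where there is no reading.
- viewer.calibration(name): a dict with "fov_y" (degrees; the focal length in pixels is half the picture's height over the tangent of half this angle, whatever the lens; pixels are square), "cx", "cy" (the principal point, pixels), "world_to_cam" (4x4, takes a point from world to camera coordinates); the wrist camera has in their place "tool_from_camera" (4x4, takes a point from camera to tool coordinates, whose origin is the TCP and whose axes are the tool frame's). Camera axes: x right, y up, looking along -z (the intrinsics and any distortion apply to the point x, -y, -z); pixel columns grow to the right and rows downward; lengths in m; the calibration is good to about 2 mm. A picture is of the moment at which its call begins: read the wrist's pose just before it. calibration takes no time and is no camera call.
- ticket.job_done(): hands the job in, once; it reports no verdict.
The state is a dict: "t": time; "q": joint angles; "qd": joint speeds; "joint_efforts": joint torques, N m; "eef_pos": TCP position; "ee_rot": TCP orientation; "force": force on the tool from outside, world axes, zero at the start; "moment": the same for the moment, N m; "width": finger opening in m.
Only numpy, scipy, OpenCV 4.12 (cv2) and the standard library are available. Lean on these libraries where they do the work, as an engineer would, in place of code of your own. Each camera call takes 0.05 s, during which the arm holds its last target.

## Working session

There is one attempt and no reset: what is moved stays moved. The work goes in short steps, Python scripts to look and compute and a tool call to move; the robot and the scene stay as the last step left them, time stands still between calls to the robot, and variables do not carry over. Pictures are saved under pics/ and viewed, and the job is handed in when it is done.

Besides the shell and the picture viewer there is one more tool, called after "Emit:" as name(argument=value, ...), one argument or row to a line, values as JSON. step_arm: Moves the arm, as the interface text tells. Its arguments: {"type":"object","properties":{"targets":{"type":"array"},"grip_force":{"type":"number"}},"required":["targets"]}

```bash
mkdir -p pics; cat > h.py <<'E'
import numpy as np,cv2
from station import arm,viewer,ticket
def grab(n,fn):
    p,d=viewer.grab_frame(n); cv2.imwrite('pics/'+fn+'.png',p[:,:,::-1]); np.save('pics/'+fn+'.npy',d); return p,d
E
python3 - <<'E'
from h import *
print(arm.get_state())
for n in ['scene','top']:
    print(viewer.calibration(n)); grab(n,n+'0')
print(viewer.calibration('wrist'))
E
```

```text
{'t': 0.0, 'q': array([-9.35871820e-01,  3.59379299e-01,  1.10834736e-02, -3.32631114e-04,
       -1.22412485e+00, -2.88127702e-01]), 'qd': array([-0.00080208, -0.00109727,  0.00018374, -0.00156996, -0.00046348,
       -0.00143086]), 'joint_efforts': array([ 8.41993005e-04, -5.82717955e+01,  2.93066114e+01,  6.99734107e+00,
        6.89045613e-03, -2.41413736e-04]), 'eef_pos': array([ 0.22924621, -0.63436352,  0.22564148]), 'ee_rot': array([-3.14143085e+00, -1.64625321e-03,  1.91747973e+00]), 'force': array([ 0.39174834, -0.11164218,  0.5382702 ]), 'moment': array([-0.01336104, -0.0335015 , -0.04013035]), 'width': 0.08722003518194205}
{'fov_y': 52.175859060653735, 'cx': 322.79967743426374, 'cy': 238.90441405625157, 'world_to_cam': array([[ 0.64106053,  0.76737462, -0.0133266 , -0.33580297],
       [-0.59132666,  0.50491119,  0.62880639,  0.22333297],
       [ 0.48925881, -0.39522258,  0.7774477 , -1.67335582],
       [ 0.        ,  0.        ,  0.        ,  1.        ]])}
{'fov_y': 42.71884273693683, 'cx': 322.3830918141806, 'cy': 225.3500322799562, 'world_to_cam': array([[ 0.00525403, -0.99993885, -0.00973047,  0.014072  ],
       [ 0.98132106,  0.00328445,  0.19234911, -0.52507571],
       [-0.19230539, -0.01055932,  0.98127832, -1.84322801],
       [ 0.        ,  0.        ,  0.        ,  1.        ]])}
{'fov_y': 67.34482998675983, 'cx': 315.982129695248, 'cy': 238.69030706034258, 'tool_from_camera': array([[ 9.99999893e-01, -4.57420618e-04, -6.43091403e-05,
        -7.29396922e-04],
       [-4.57828371e-04, -9.63003906e-01, -2.69487045e-01,
        -7.25250459e-02],
       [ 6.13389773e-05,  2.69487046e-01, -9.63004013e-01,
        -1.59062164e-01],
       [ 0.00000000e+00,  0.00000000e+00,  0.00000000e+00,
         1.00000000e+00]])}
```

View pics/top0.png

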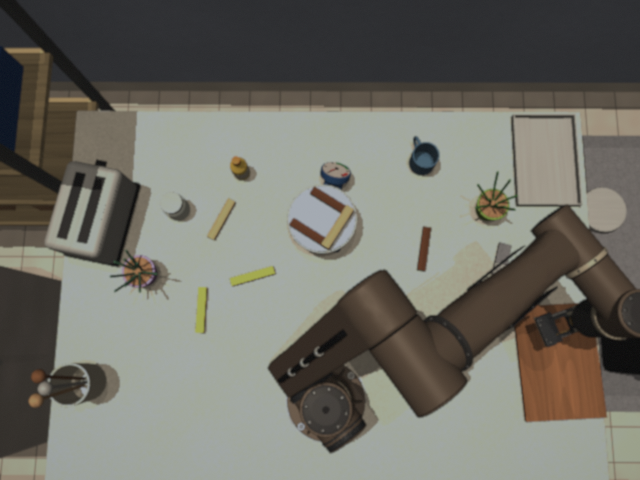

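View pics/scene0.png

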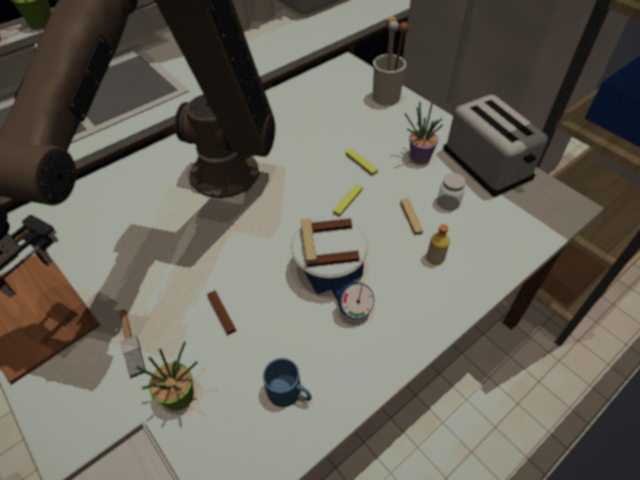

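The top view shows the trivet on the pan near (322,219), the loose pale slat at (221,219), and the dark slat at (424,248). The yellow decoys are at (253,276) and (201,310). Next I'll measure these.

```bash
cat >> h.py <<'E'
def deproj(u,v,d,n,Tw=None):
    c=viewer.calibration(n); f=240/np.tan(np.radians(c['fov_y'])/2)
    u=np.asarray(u,float);v=np.asarray(v,float);d=np.asarray(d,float)
    P=np.stack([(u-c['cx'])/f*d,-(v-c['cy'])/f*d,-d,np.ones_like(d)],-1)
    M=np.linalg.inv(c['world_to_cam']) if Tw is None else Tw@c['tool_from_camera']
    return (P@M.T)[...,:3]
def planepx(u,v,z,n,Tw=None):
    a=deproj(u,v,np.full(np.shape(u),.1),n,Tw);b=deproj(u,v,np.full(np.shape(u),1.),n,Tw)
    t=(z-a[...,2])/(b[...,2]-a[...,2]); return a+t[...,None]*(b-a)
def toolT(s=None):
    from scipy.spatial.transform import Rotation as R
    s=s or arm.get_state(); T=np.eye(4);T[:3,:3]=R.from_euler('xyz',s['ee_rot']).as_matrix();T[:3,3]=s['eef_pos'];return T
E
python3 - <<'E'
from h import *
p=cv2.imread('pics/top0.png');d=np.load('pics/top0.npy')
X=deproj(*np.meshgrid(np.arange(640),np.arange(480)),d,'top')
np.save('pics/X.npy',X)
for u,v in [(221,219),(424,248),(322,219),(325,200),(308,232),(338,227),(300,215),(253,276)]: print((u,v),p[v,u,::-1],X[v,u].round(4))
cv2.imwrite('pics/c1.png',cv2.resize(p[180:260,190:360],None,fx=4.5,fy=4.5,interpolation=cv2.INTER_CUBIC))
cv2.imwrite('pics/c2.png',cv2.resize(p[210:280,380:470],None,fx=7,fy=7,interpolation=cv2.INTER_CUBIC))
E
```

```text
(221, 219) [162 151 102] [0.5519 0.3374 0.0129]
(424, 248) [88 55 37] [ 0.4627 -0.3021  0.0054]
(322, 219) [164 170 178] [0.5323 0.0169 0.1128]
(325, 200) [87 53 36] [0.5865 0.0081 0.1301]
(308, 232) [90 57 40] [0.4903 0.058  0.1251]
(338, 227) [161 149 101] [ 0.502  -0.0304  0.1442]
(300, 215) [164 170 178] [0.5451 0.0831 0.1089]
(253, 276) [163 169  79] [0.3706 0.2301 0.0219]
```

View pics/c1.png

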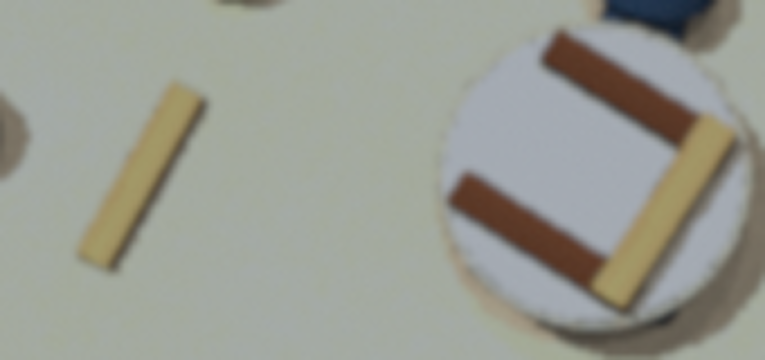

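View pics/c2.png

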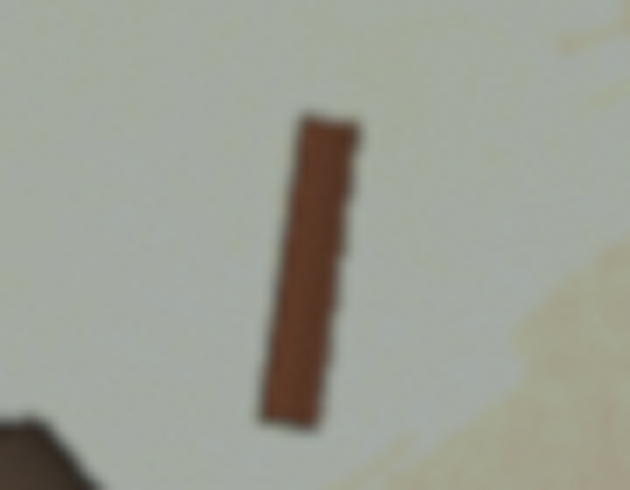

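```bash
cat >> h.py <<'E'
def seg(p,box,kind):
    u0,v0,u1,v1=box; m=np.zeros(p.shape[:2],np.uint8)
    q=p.astype(int)[v0:v1,u0:u1]; r,g,b=q[...,0],q[...,1],q[...,2]
    k=(r-b>35)&(r>115)&(r-g>=4) if kind=='pale' else (r-b>25)&(r<130)&(r-g>18)
    k=cv2.morphologyEx(k.astype(np.uint8),cv2.MORPH_OPEN,np.ones((3,3)))
    n,l,s,_=cv2.connectedComponentsWithStats(k); 
    for i in range(1,n):
        if s[i,4]>40: yield (l==i).nonzero()[1]+u0,(l==i).nonzero()[0]+v0
def rect(u,v,z,n,Tw=None):
    X=planepx(u.astype(float),v.astype(float),z,n,Tw)[:,:2]
    (c,s,a)=cv2.minAreaRect((X*1000).astype(np.float32)); m=X.mean(0)
    w,V=np.linalg.eigh(np.cov((X-m).T)); e=V[:,1]; yaw=np.degrees(np.arctan2(e[1],e[0]))
    return dict(mean=m.round(4),rc=np.round(c,1),size=np.round(s,1),yaw=round(yaw,2),ls=np.round(np.sqrt(w*12)*1000,1),n=len(u))
E
python3 - <<'E'
from h import *
p=cv2.imread('pics/top0.png')[:,:,::-1]
for nm,box,k,z in [('pale',(195,190,250,250),'pale',.018),('dark',(405,215,445,285),'dark',.018),('tp',(280,180,365,260),'pale',.148),('tr',(280,180,365,260),'dark',.130)]:
    for u,v in seg(p,box,k): print(nm,rect(u,v,z,'top'),u.mean(),v.mean())
q=p.astype(int); X=np.load('pics/X.npy')
k=(q[...,2]-q[...,0]>8)&(q[...,0]>140); k[:,:280]=0;k[:,365:]=0;k[:180]=0;k[260:]=0
u,v=k.nonzero()[1],k.nonzero()[0]
P=planepx(u.astype(float),v.astype(float),.112,'top')
print(cv2.minEnclosingCircle((P[:,:2]*1000).astype(np.float32)),len(u))
# bystander rough positions
for n,(a,b) in dict(glue=(239,168),mug=(424,158),lilac=(140,271),green=(492,205),jar=(176,206),brush=(500,258),needle=(336,174)).items(): print(n,X[b,a].round(3))
E
```

```text
pale {'mean': array([0.5522, 0.3383]), 'rc': array([552.8, 338.1]), 'size': array([ 25.1, 137.4]), 'yaw': np.float64(152.91), 'ls': array([ 25. , 136.9]), 'n': 338} 220.42011834319527 218.59467455621302
dark {'mean': array([ 0.4587, -0.299 ]), 'rc': array([ 459.4, -299.2]), 'size': array([ 22.3, 133.7]), 'yaw': np.float64(170.65), 'ls': array([ 22.2, 133.7]), 'n': 303} 423.65346534653463 248.68646864686468
tp {'mean': array([ 0.5029, -0.0279]), 'rc': array([503.3, -27.3]), 'size': array([ 27. , 137.8]), 'yaw': np.float64(147.93), 'ls': array([ 25.4, 139.6]), 'n': 400} 337.11 226.47
tr {'mean': array([0.5888, 0.0011]), 'rc': array([588.8,   1. ]), 'size': array([108.3,  22. ]), 'yaw': np.float64(57.57), 'ls': array([ 21.8, 106.9]), 'n': 257} 327.3774319066148 199.26459143968873
tr {'mean': array([0.4928, 0.0616]), 'rc': array([493.3,  61.8]), 'size': array([108.2,  22.1]), 'yaw': np.float64(57.92), 'ls': array([ 21.4, 107.6]), 'n': 260} 306.74615384615385 230.86923076923077
((535.3026123046875, 18.600332260131836), 98.49071502685547) 1830
glue [0.694 0.273 0.099]
mug [ 0.759 -0.311 -0.003]
lilac [0.378 0.563 0.079]
green [ 0.575 -0.49   0.121]
jar [0.573 0.459 0.102]
brush [ 0.431 -0.536  0.013]
needle [ 0.678 -0.025  0.092]
```

```bash
python3 - <<'E'
from h import *
p=cv2.imread('pics/top0.png'); s=cv2.imread('pics/scene0.png')
a=cv2.resize(p[180:235,150:250],None,fx=7,fy=7,interpolation=cv2.INTER_CUBIC)
b=cv2.resize(s[160:260,380:500],None,fx=5,fy=5,interpolation=cv2.INTER_CUBIC)
cv2.imwrite('pics/j1.png',a);cv2.imwrite('pics/j2.png',b)
E
```

```text
(no output)
```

View pics/j1.png

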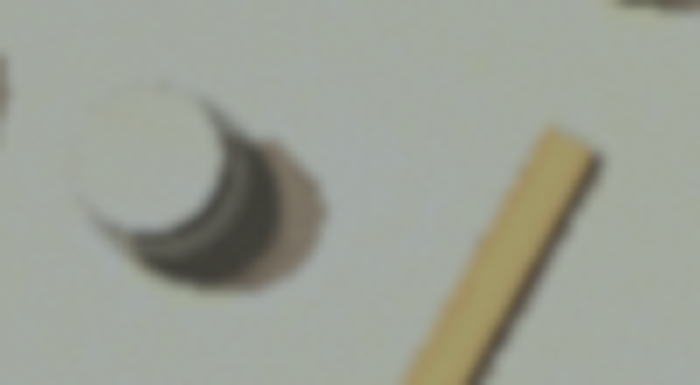

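View pics/j2.png

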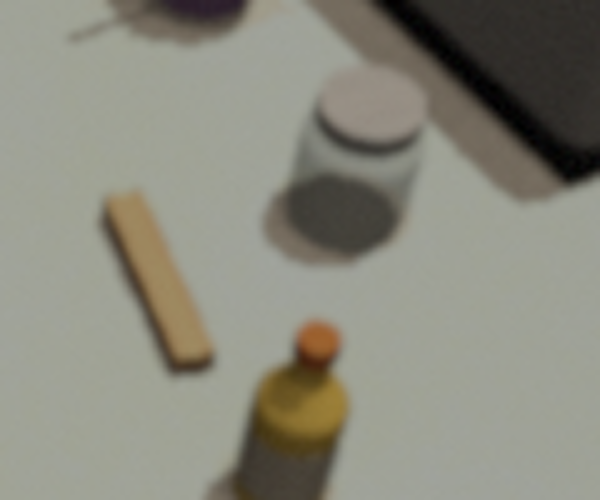

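```bash
python3 - <<'E'
from h import *
f=np.float64
print(planepx(f(171.7),f(202.9),.1,'top'),planepx(f(454.4),f(180.6),.1,'scene'),planepx(f(443.8),f(228.4),.14,'scene'))
s=cv2.imread('pics/scene0.png')[:,:,::-1]
for nm,box,k,z in [('pale',(395,190,430,240),'pale',.018),('dark',(200,285,240,340),'dark',.018),('tp',(290,215,370,275),'pale',.148)]:
    for u,v in seg(s,box,k): print(nm,rect(u,v,z,'scene'),u.mean(),v.mean())
E
```

```text
[0.58330742 0.47345026 0.1       ] [0.58662678 0.47244229 0.1       ] [0.71092159 0.27212728 0.14      ]
pale {'mean': array([0.5543, 0.3329]), 'rc': array([553. , 333.6]), 'size': array([ 25.4, 138.3]), 'yaw': np.float64(152.67), 'ls': array([ 25.2, 136.3]), 'n': 271} 411.47232472324725 214.8671586715867
dark {'mean': array([ 0.4647, -0.3057]), 'rc': array([ 462.7, -305.3]), 'size': array([ 23.1, 136.3]), 'yaw': np.float64(170.58), 'ls': array([ 22.6, 134.9]), 'n': 373} 220.9544235924933 311.79088471849866
tp {'mean': array([ 0.5063, -0.0336]), 'rc': array([504.6, -32. ]), 'size': array([ 27.5, 139.3]), 'yaw': np.float64(147.57), 'ls': array([ 26.4, 139.5]), 'n': 407} 308.0810810810811 239.1081081081081
```

```bash
cat >> h.py <<'E'
def delta(target,yaw=None):
    s=arm.get_state();T=toolT(s);d=T[:3,:3].T@(np.array(target)-T[:3,3])
    y=np.degrees(np.arctan2(T[1,0],T[0,0])); z=T[:3,2]
    print('t',round(s['t'],2),'pos',s['eef_pos'].round(4),'yaw',round(y,2),'tiltz',z.round(4),'F',s['force'].round(2),'w',round(s['width'],4))
    print('tool delta',d.round(4),'per8',(d/8).round(4), '' if yaw is None else 'turnz %.2f'%(-((yaw-y+180)%360-180)))
E
python3 - <<'E'
from h import *
delta([.48,-.15,.24]); 
T=toolT();print(T[:3,:3].T@np.array([.065,.468,-.04])/12, T[:3,:3].T@(np.array([.48,-.15,.24])-T[:3,3])/14)
E
```

```text
t 0.1 pos [ 0.2292 -0.6344  0.2257] yaw 109.87 tiltz [-7.0e-04  1.4e-03 -1.0e+00] F [ 0.43 -0.2   0.6 ] w 0.0878
tool delta [ 0.3704  0.4005 -0.0138] per8 [ 0.0463  0.0501 -0.0017] 
[0.03483347 0.01834754 0.00338358] [ 0.02645633  0.02860439 -0.00098539]
```

Emit:
step_arm(
  targets=[
    [[0.015, 0.016, -0.001], [0, 0, 0], 1],
    [[0.0265, 0.0286, -0.002], [0, 0, 0], 1],
    [[0.0265, 0.0286, -0.002], [0, 0, 0], 1],
    [[0.0265, 0.0286, -0.001], [0, 0, 0], 1],
    [[0.0265, 0.0286, -0.001], [0, 0, 0], 1],
    [[0.0265, 0.0286, -0.001], [0, 0, 0], 1],
    [[0.0265, 0.0286, -0.001], [0, 0, 0], 1],
    [[0.0265, 0.0286, -0.001], [0, 0, 0], 1],
  ],
)

```text
t: 0.9
eef_pos: [0.3649, -0.3712, 0.2364]
ee_rot: [-3.141, -0.0, 1.917]
force: [0.8, 0.1, -0.7]
width: 0.0876
```

Emit:
step_arm(
  targets=[
    [[0.0265, 0.0286, -0.001], [0, 0, 0], 1],
    [[0.0265, 0.0286, -0.001], [0, 0, 0], 1],
    [[0.0265, 0.0286, -0.001], [0, 0, 0], 1],
    [[0.0265, 0.0286, -0.001], [0, 0, 0], 1],
    [[0.0265, 0.0286, -0.001], [0, 0, 0], 1],
    [[0.0265, 0.0286, -0.001], [0, 0, 0], 1],
    [[0.035, 0.0183, 0], [0, 0, 0], 1],
    [[0.035, 0.0183, 0], [0, 0, 0], 1],
  ],
)

```text
t: 1.7
eef_pos: [0.4825, -0.085, 0.2422]
ee_rot: [-3.141, -0.0, 1.917]
force: [0.9, -0.5, 0.7]
width: 0.0878
```

Emit:
step_arm(
  targets=[
    [[0.035, 0.0183, 0], [0, 0, 0], 1],
    [[0.035, 0.0183, 0], [0, 0, 0], 1],
    [[0.035, 0.0183, 0], [0, 0, 0], 1],
    [[0.035, 0.0183, 0], [0, 0, 0], 1],
    [[0.035, 0.0183, 0], [0, 0, 0], 1],
    [[0.035, 0.0183, 0], [0, 0, 0], 1],
    [[0.035, 0.0183, 0], [0, 0, 0], 1],
    [[0.025, 0.013, 0], [0, 0, 0], 1],
  ],
)

```text
t: 2.5
eef_pos: [0.5233, 0.2175, 0.2421]
ee_rot: [-3.141, 0.0, 1.919]
force: [0.4, -0.4, 0.9]
width: 0.0872
```

Emit:
step_arm(
  targets=[
    [[0, 0, 0], [0, 0, 5.9], 1],
    [[0, 0, 0], [0, 0, 5.9], 1],
    [[0, 0, 0], [0, 0, 5.9], 1],
    [[0, 0, 0], [0, 0, 5.9], 1],
    [[0, 0, 0], [0, 0, 5.9], 1],
    [[0, 0, 0], [0, 0, 5.9], 1],
    [[0, 0, 0], [0, 0, 5.8], 1],
    [[0, 0, 0], [0, 0, 5.8], 1],
  ],
)

```text
t: 3.3
eef_pos: [0.5232, 0.2151, 0.2422]
ee_rot: [-3.141, 0.001, 1.093]
force: [0.2, 0.1, -0.2]
width: 0.0878
```

```bash
python3 - <<'E'
from h import *
delta([.543,.318,.2],62.9); np.save('pics/T_w1.npy',toolT()); grab('wrist','w1'); print(arm.get_state()['q'].round(3))
E
```

```text
t 3.3 pos [0.5232 0.2151 0.2422] yaw 62.63 tiltz [-7.e-04 -3.e-04 -1.e+00] F [ 0.15  0.13 -0.23] w 0.0878
tool delta [ 0.1005 -0.0297  0.0421] per8 [ 0.0126 -0.0037  0.0053] turnz -0.27
[ 0.736  0.17  -0.209 -0.    -1.193 -2.79 ]
```

View pics/w1.png

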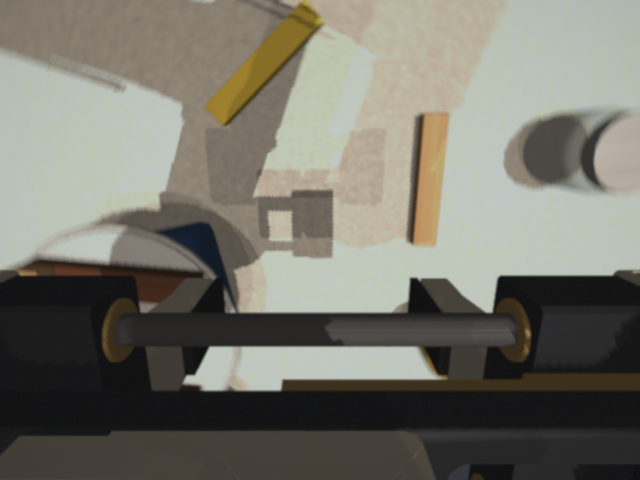

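```bash
python3 - <<'E'
from h import *
p=cv2.imread('pics/w1.png')[:,:,::-1];T=np.load('pics/T_w1.npy')
cv2.imwrite('pics/w1c.png',cv2.resize(p[100:260,380:480,::-1],None,fx=3.7,fy=3.7))
for k in ['pale']:
  for u,v in seg(p,(395,95,470,260),k): print(rect(u,v,.018,'wrist',T))
f=np.float64
# cap of jar
print(planepx(f(645),f(155),.1,'wrist',T))
E
```

```text
{'mean': array([0.5508, 0.3358]), 'rc': array([554.1, 334.2]), 'size': array([ 26.5, 139.6]), 'yaw': np.float64(152.16), 'ls': array([ 25.8, 140.4]), 'n': 3281}
[0.59401275 0.47955164 0.1       ]
```

View pics/w1c.png

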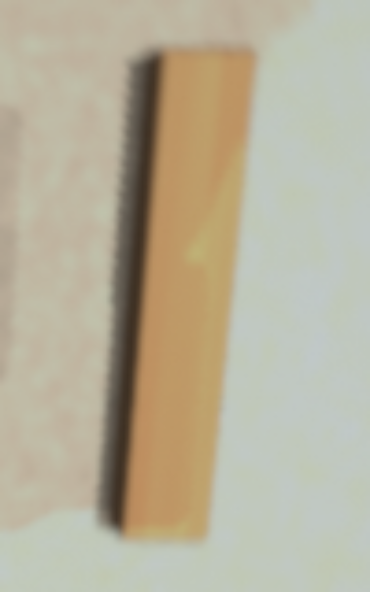

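```bash
python3 - <<'E'
from h import *
delta([.5437,.319,.09],62.5)
E
```

```text
t 3.35 pos [0.5232 0.2152 0.2422] yaw 62.29 tiltz [-7.e-04 -3.e-04 -1.e+00] F [1.02 0.35 0.43] w 0.0878
tool delta [ 0.1015 -0.0301  0.1521] per8 [ 0.0127 -0.0038  0.019 ] turnz -0.21
```

Emit:
step_arm(
  targets=[
    [[0.0125, -0.004, 0.01], [0, 0, 0], 1],
    [[0.02, -0.006, 0.02], [0, 0, 0], 1],
    [[0.02, -0.006, 0.025], [0, 0, 0], 1],
    [[0.02, -0.006, 0.025], [0, 0, 0], 1],
    [[0.02, -0.006, 0.025], [0, 0, 0], 1],
    [[0.009, -0.002, 0.025], [0, 0, 0], 1],
    [[0, 0, 0.022], [0, 0, 0], 1],
    [[0, 0, 0], [0, 0, 0], 1],
  ],
)

```text
t: 4.15
eef_pos: [0.5409, 0.3184, 0.0861]
ee_rot: [-3.139, 0.007, 1.1]
force: [-0.4, 0.3, 0.9]
width: 0.0879
```

```bash
python3 - <<'E'
from h import *
delta([.5437,.319,.005],62.5);np.save('pics/T_w2.npy',toolT()); grab('wrist','w2'); print(arm.get_state()['q'].round(3))
E
```

```text
t 4.15 pos [0.5409 0.3184 0.0861] yaw 63.0 tiltz [-0.0054 -0.0047 -1.    ] F [-0.42  0.28  0.9 ] w 0.0879
tool delta [0.0024 0.0024 0.0811] per8 [0.0003 0.0003 0.0101] turnz 0.50
[ 0.842  0.402 -0.262 -0.    -0.911 -2.884]
```

View pics/w2.png

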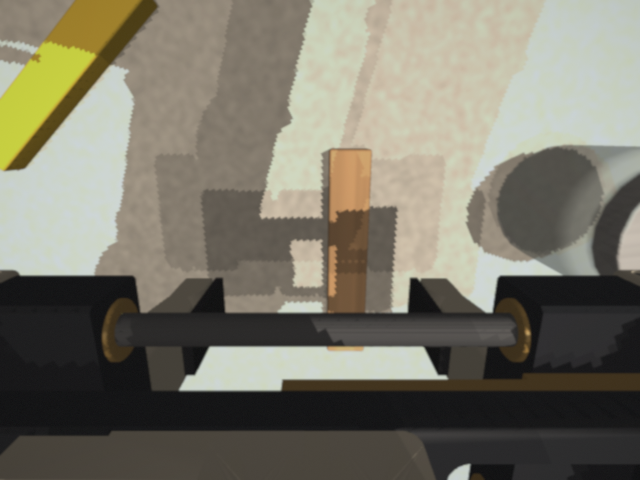

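Emit:
step_arm(
  targets=[
    [[0.002, 0.002, 0.01], [0, 0, 0], 1],
    [[0, 0, 0.015], [0, 0, 0], 1],
    [[0, 0, 0.015], [0, 0, 0], 1],
    [[0, 0, 0.015], [0, 0, 0], 1],
    [[0, 0, 0.01], [0, 0, 0], 1],
    [[0, 0, 0.01], [0, 0, 0], 1],
    [[0, 0, 0.004], [0, 0, 0], 1],
    [[0, 0, 0], [0, 0, 0], 1],
  ],
)

```text
t: 5.0
eef_pos: [0.5457, 0.32, 0.0113]
ee_rot: [-3.142, 0.0, 1.097]
force: [0.0, 0.5, 0.0]
width: 0.0876
```

```bash
python3 - <<'E'
from h import *
delta([.5437,.319,.005],62.5);np.save('pics/T_w3.npy',toolT()); grab('wrist','w3')
E
```

```text
t 5.0 pos [0.5457 0.32   0.0113] yaw 62.87 tiltz [-3.e-04 -3.e-04 -1.e+00] F [0.02 0.49 0.01] w 0.0876
tool delta [-0.0019 -0.0013  0.0063] per8 [-0.0002 -0.0002  0.0008] turnz 0.37
```

View pics/w3.png

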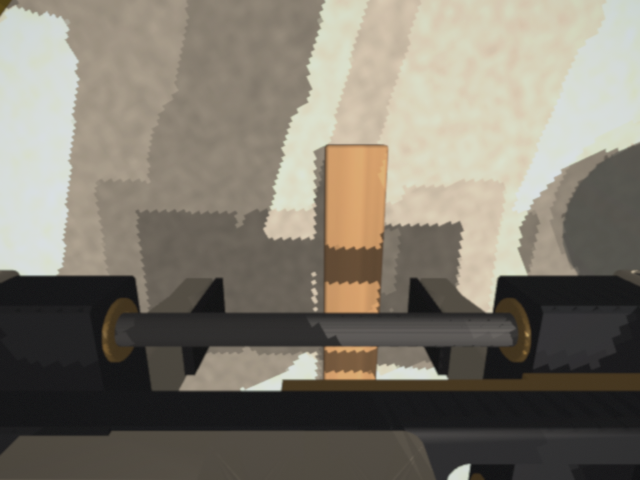

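Emit:
step_arm(
  targets=[
    [[0, 0, 0.003], [0, 0, 0], 1],
    [[0, 0, 0.003], [0, 0, 0], 0.6],
    [[0, 0, 0], [0, 0, 0], 0.2],
    [[0, 0, 0], [0, 0, 0], -0.2],
    [[0, 0, 0], [0, 0, 0], -0.6],
    [[0, 0, 0], [0, 0, 0], -1],
    [[0, 0, 0], [0, 0, 0], -1],
    [[0, 0, 0], [0, 0, 0], -1],
  ],
  grip_force=30,
)

```text
t: 5.85
eef_pos: [0.5459, 0.3203, 0.0057]
ee_rot: [3.141, -0.0, 1.097]
force: [-0.3, -0.4, -0.0]
width: 0.0371
```

Emit:
step_arm(
  targets=[
    [[0, 0, 0], [0, 0, 0], -1],
    [[0, 0, 0], [0, 0, 0], -1],
    [[0, 0, -0.005], [0, 0, 0], -1],
    [[0, 0, -0.01], [0, 0, 0], -1],
    [[0, 0, -0.02], [0, 0, 0], -1],
    [[0, 0, -0.03], [0, 0, 0], -1],
    [[0, 0, -0.03], [0, 0, 0], -1],
    [[0, 0, -0.02], [0, 0, 0], -1],
  ],
)

```text
t: 6.65
eef_pos: [0.5464, 0.3206, 0.1239]
ee_rot: [3.14, -0.003, 1.098]
force: [0.1, 0.1, 0.3]
width: 0.0254
```

```bash
python3 - <<'E'
from h import *
delta([.5637,.0686,.25],57.9);np.save('pics/T_w4.npy',toolT()); p,d=grab('wrist','w4')
E
```

```text
t 6.65 pos [0.5464 0.3206 0.1239] yaw 62.89 tiltz [ 0.0023  0.0018 -1.    ] F [0.07 0.07 0.34] w 0.0254
tool delta [-0.2161  0.1304 -0.1265] per8 [-0.027   0.0163 -0.0158] turnz 4.99
```

View pics/w4.png

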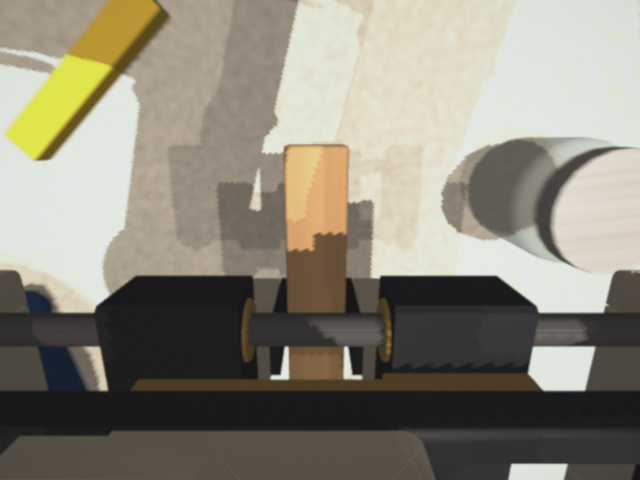

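```bash
python3 - <<'E'
from h import *
f=np.float64
d=np.load('pics/w4.npy'); print(d[180:230:10,315])
for uv in [(286,146),(349,146),(287,240),(347,240),(317,146)]: print(uv, planepx(f(uv[0]),f(uv[1]),-.0125,'wrist',np.eye(4)).round(4))
print(deproj(f(317),f(200),d[200,317],'wrist',np.eye(4)))
# fresh view of trivet from top & scene
p,_=grab('top','top1')
for nm,box,k,z in [('tp',(280,180,365,260),'pale',.148),('tr',(280,180,365,260),'dark',.130)]:
    for u,v in seg(p,box,k): print(nm,rect(u,v,z,'top'),u.mean(),v.mean())
E
```

```text
[0.14385085 0.1460129  0.14848211 0.1486308  0.14875968]
(286, 146) [-0.0122 -0.069  -0.0125]
(349, 146) [ 0.0127 -0.069  -0.0125]
(287, 240) [-0.0126 -0.0304 -0.0125]
(347, 240) [ 0.0128 -0.0305 -0.0125]
(317, 146) [ 0.0001 -0.069  -0.0125]
[ 8.27959705e-05 -4.74664868e-02 -1.22327053e-02]
tp {'mean': array([ 0.5032, -0.0281]), 'rc': array([503.3, -27.4]), 'size': array([ 28. , 137.8]), 'yaw': np.float64(147.92), 'ls': array([ 25.7, 139.7]), 'n': 403} 337.17617866004963 226.3846153846154
tr {'mean': array([0.5887, 0.0009]), 'rc': array([588.5,   0.6]), 'size': array([107.5,  22. ]), 'yaw': np.float64(57.55), 'ls': array([ 21.8, 106.5]), 'n': 256} 327.4375 199.30078125
tr {'mean': array([0.4929, 0.0618]), 'rc': array([493.3,  61.8]), 'size': array([108.2,  22.1]), 'yaw': np.float64(57.92), 'ls': array([ 21.5, 107.5]), 'n': 262} 306.68702290076334 230.8320610687023
```

```bash
python3 - <<'E'
from h import *
delta([.590,-.015,.27],57.9)
E
```

```text
t 6.75 pos [0.5474 0.3215 0.1252] yaw 62.9 tiltz [ 0.005   0.0043 -1.    ] F [-0.45  1.28  0.38] w 0.0256
tool delta [-0.2792  0.1916 -0.1461] per8 [-0.0349  0.0239 -0.0183] turnz 5.00
```

Emit:
step_arm(
  targets=[
    [[0, 0, -0.02], [0, 0, 0], -1],
    [[0, 0, -0.04], [0, 0, 0], -1],
    [[-0.01, 0.007, -0.04], [0, 0, 0], -1],
    [[-0.025, 0.017, -0.03], [0, 0, 0], -1],
    [[-0.03, 0.02, -0.016], [0, 0, 0], -1],
    [[-0.03, 0.02, 0], [0, 0, 0], -1],
    [[-0.03, 0.02, 0], [0, 0, 0], -1],
    [[-0.03, 0.02, 0], [0, 0, 0], -1],
  ],
)

```text
t: 7.55
eef_pos: [0.5671, 0.1333, 0.2666]
ee_rot: [-3.141, -0.0, 1.098]
force: [0.8, 0.4, -0.6]
width: 0.0256
```

Emit:
step_arm(
  targets=[
    [[-0.03, 0.02, 0], [0, 0, 0], -1],
    [[-0.03, 0.02, 0], [0, 0, 0], -1],
    [[-0.03, 0.02, 0], [0, 0, 0], -1],
    [[-0.02, 0.015, 0], [0, 0, 0], -1],
    [[-0.014, 0.0125, 0], [0, 0, 2.5], -1],
    [[0, 0, 0], [0, 0, 2.5], -1],
    [[0, 0, 0], [0, 0, 0], -1],
    [[0, 0, 0], [0, 0, 0], -1],
  ],
)

```text
t: 8.35
eef_pos: [0.5886, -0.0155, 0.2663]
ee_rot: [-3.141, 0.0, 1.011]
force: [0.3, -1.3, -1.3]
width: 0.0257
```

```bash
python3 - <<'E'
from h import *
delta([.5637,.0686,.25],57.9);np.save('pics/T_w5.npy',toolT()); p,d=grab('wrist','w5')
E
```

```text
t 8.35 pos [ 0.5886 -0.0155  0.2663] yaw 57.94 tiltz [-5.e-04  0.e+00 -1.e+00] F [ 0.27 -1.33 -1.27] w 0.0257
tool delta [ 0.058  -0.0658  0.0164] per8 [ 0.0072 -0.0082  0.002 ] turnz 0.04
```

View pics/w5.png

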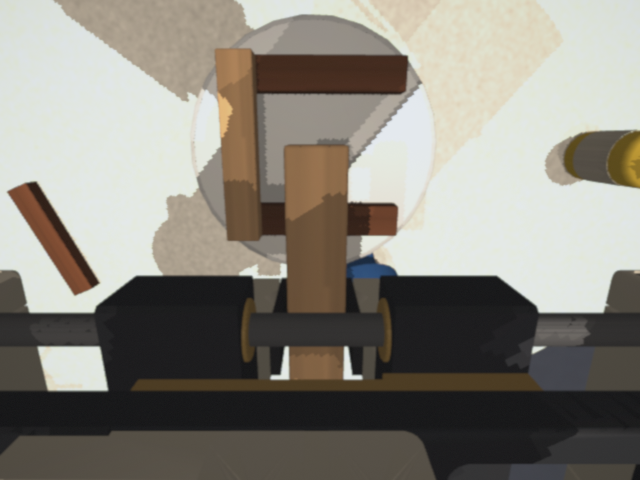

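```bash
python3 - <<'E'
from h import *
p=cv2.imread('pics/w5.png')
cv2.imwrite('pics/w5c.png',cv2.resize(p[35:250,205:425],None,fx=2.7,fy=2.7,interpolation=cv2.INTER_CUBIC))
E
```

```text
(no output)
```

View pics/w5c.png

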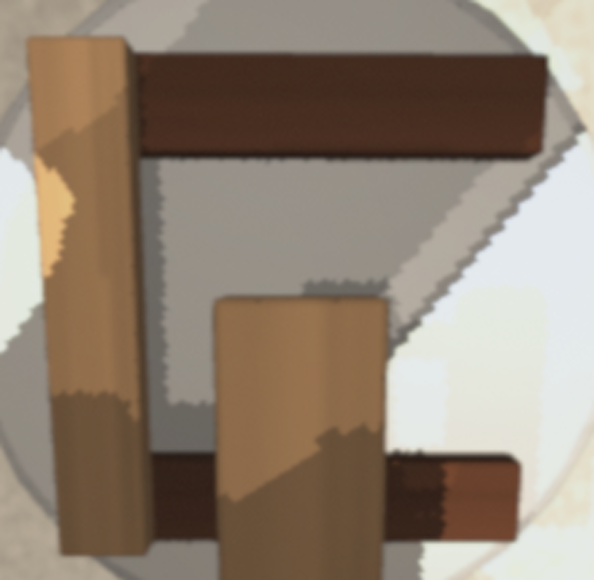

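```bash
python3 - <<'E'
from h import *
T=np.load('pics/T_w5.npy')
def q(c,z): c=np.array(c,float)/2.7+[205,35]-.3; return planepx(c[:,0],c[:,1],z,'wrist',T)[:,:2]
P=q([(28,38),(124,38),(62,554),(146,552)],.148); print(P.round(4)); c=P.mean(0)
d=P[0]+P[1]-P[2]-P[3]; print('pale c',c,'yaw',np.degrees(np.arctan2(d[1],d[0])),np.linalg.norm(d)/2, np.linalg.norm(P[0]-P[1]),np.linalg.norm(P[2]-P[3]))
a=np.arctan2(d[1],d[0])-np.pi/2; x=np.array([np.cos(a),np.sin(a)]); y=np.array([-x[1],x[0]])
R=q([(548,56),(543,152),(519,460),(517,541)],.130); print((R-c)@np.c_[x,y])
E2=q([(138,56),(138,152)],.130)
print('origin from pale',c+.057*x)
o=c+.057*x
print('place',c+.114*x, np.degrees(a), 'runner ends in trivet', ((R-o)@np.c_[x,y]).round(4))
# pan circle
d=np.load('pics/w5.npy');print(d[150,300],deproj(np.float64(300),np.float64(110),d[110,300],'wrist',T))
E
```

```text
[[ 0.4394 -0.0055]
 [ 0.4525  0.0155]
 [ 0.5565 -0.0793]
 [ 0.5693 -0.0578]]
pale c [ 0.50441663 -0.0317821 ] yaw 147.8415472581763 0.1381652227796465 0.024792293328093472 0.024951628287334125
[[ 0.12626214  0.06870303]
 [ 0.12659392  0.04401854]
 [ 0.12533401 -0.04415548]
 [ 0.12632113 -0.06992937]]
origin from pale [0.5347556  0.01647292]
place [0.56509456 0.06472795] 57.841547258176284 runner ends in trivet [[ 0.0693  0.0687]
 [ 0.0696  0.044 ]
 [ 0.0683 -0.0442]
 [ 0.0693 -0.0699]]
0.14077951 [0.50177394 0.02291691 0.11288698]
```

```bash
python3 - <<'E'
from h import *
delta([.5642,.0652,.17],57.84)
E
```

```text
t 8.4 pos [ 0.5887 -0.0152  0.2665] yaw 57.96 tiltz [-3.e-04  0.e+00 -1.e+00] F [-0.31 -0.34  0.75] w 0.0259
tool delta [ 0.0552 -0.0634  0.0965] per8 [ 0.0069 -0.0079  0.0121] turnz 0.12
```

Emit:
step_arm(
  targets=[
    [[0.005, -0.006, 0], [0, 0, 0], -1],
    [[0.014, -0.016, 0], [0, 0, 0], -1],
    [[0.016, -0.018, 0.01], [0, 0, 0], -1],
    [[0.014, -0.016, 0.02], [0, 0, 0], -1],
    [[0.0062, -0.0074, 0.025], [0, 0, 0], -1],
    [[0, 0, 0.025], [0, 0, 0], -1],
    [[0, 0, 0.0165], [0, 0, 0], -1],
    [[0, 0, 0], [0, 0, 0], -1],
  ],
)

```text
t: 9.2
eef_pos: [0.5628, 0.0655, 0.1678]
ee_rot: [-3.139, 0.003, 1.011]
force: [-1.2, 0.6, -0.4]
width: 0.0257
```

```bash
python3 - <<'E'
from h import *
delta([.5642,.0652,.136],57.84);np.save('pics/T_w6.npy',toolT()); p,d=grab('wrist','w6')
E
```

```text
t 9.2 pos [0.5628 0.0655 0.1678] yaw 57.95 tiltz [-0.0042 -0.0013 -1.    ] F [-1.18  0.59 -0.37] w 0.0257
tool delta [0.0006 0.0014 0.0318] per8 [0.0001 0.0002 0.004 ] turnz 0.11
```

View pics/w6.png

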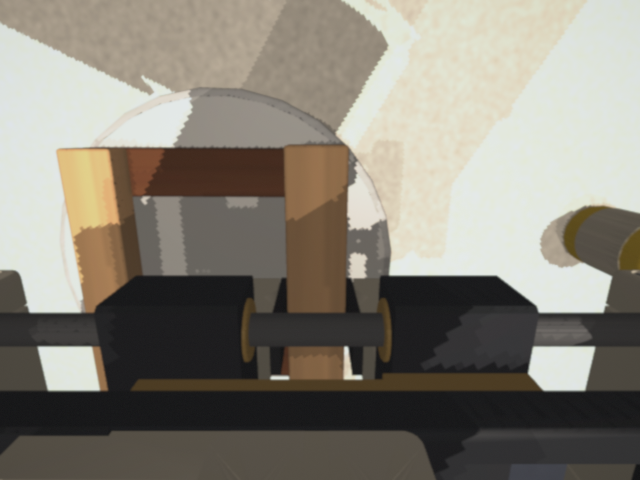

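Emit:
step_arm(
  targets=[
    [[0, 0.0005, 0.004], [0, 0, 0], -1],
    [[0, 0, 0.008], [0, 0, 0], -1],
    [[0, 0, 0.008], [0, 0, 0], -1],
    [[0, 0, 0.006], [0, 0, 0], -1],
    [[0, 0, 0.002], [0, 0, 0], -1],
    [[0, 0, 0], [0, 0, 0], -1],
    [[0, 0, 0], [0, 0, 0], -1],
    [[0, 0, 0], [0, 0, 0], -1],
  ],
)

```text
t: 10.05
eef_pos: [0.5653, 0.0648, 0.1424]
ee_rot: [3.141, -0.0, 1.01]
force: [0.6, 0.6, -0.7]
width: 0.0258
```

```bash
python3 - <<'E'
from h import *
delta([.5642,.0652,.1355],57.84);np.save('pics/T_w7.npy',toolT()); p,d=grab('wrist','w7');grab('scene','s7')
p=cv2.imread('pics/s7.png');cv2.imwrite('pics/s7c.png',cv2.resize(p[190:330,270:410],None,fx=4.2,fy=4.2,interpolation=cv2.INTER_CUBIC))
E
```

```text
t 10.05 pos [0.5653 0.0648 0.1424] yaw 57.87 tiltz [ 5.e-04  2.e-04 -1.e+00] F [ 0.6   0.58 -0.69] w 0.0258
tool delta [-0.0002 -0.0011  0.0069] per8 [-0.     -0.0001  0.0009] turnz 0.03
```

View pics/w7.png

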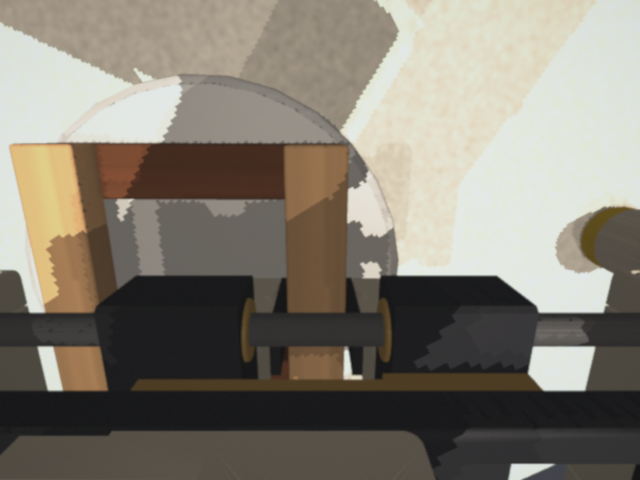

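View pics/s7c.png

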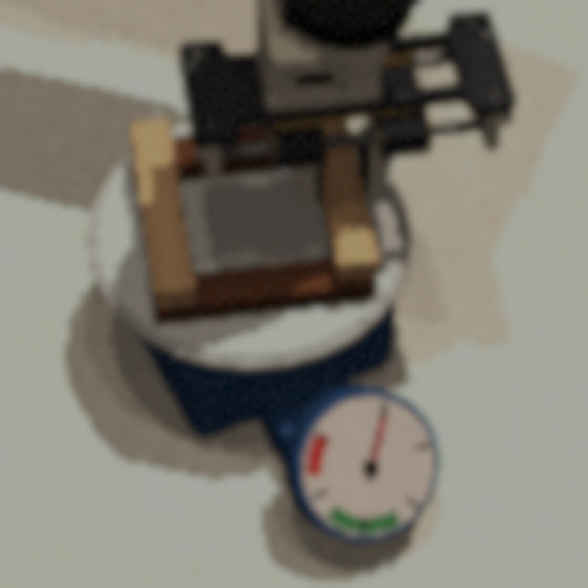

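Emit:
step_arm(
  targets=[
    [[0, -0.001, 0.002], [0, 0, 0], -1],
    [[0, 0, 0.002], [0, 0, 0], -1],
    [[0, 0, 0.002], [0, 0, 0], -1],
    [[0, 0, 0.0015], [0, 0, 0], -1],
    [[0, 0, 0], [0, 0, 0], -1],
    [[0, 0, 0], [0, 0, 0], -1],
    [[0, 0, 0], [0, 0, 0], -1],
    [[0, 0, 0], [0, 0, 0], -1],
  ],
)

```text
t: 10.95
eef_pos: [0.5642, 0.0653, 0.1346]
ee_rot: [3.142, -0.0, 1.01]
force: [-0.3, -1.4, 0.7]
width: 0.0253
```

```bash
python3 - <<'E'
from h import *
delta([.5642,.0652,.1355],57.84)
E
```

```text
t 10.95 pos [0.5642 0.0653 0.1346] yaw 57.87 tiltz [ 0.  0. -1.] F [-0.31 -1.44  0.69] w 0.0253
tool delta [-0.0001  0.     -0.0009] per8 [-0.      0.     -0.0001] turnz 0.03
```

Emit:
step_arm(
  targets=[
    [[0, 0, 0], [0, 0, 0], -0.3],
    [[0, 0, 0], [0, 0, 0], -0.2],
    [[0, 0, 0], [0, 0, 0], -0.1],
    [[0, 0, 0], [0, 0, 0], -0.05],
    [[0, 0, 0], [0, 0, 0], -0.05],
    [[0, 0, -0.005], [0, 0, 0], -0.05],
    [[0, 0, -0.015], [0, 0, 0], -0.05],
    [[0, 0, -0.03], [0, 0, 0], -0.05],
  ],
)

```text
t: 11.75
eef_pos: [0.5629, 0.0648, 0.1834]
ee_rot: [-3.139, 0.003, 1.01]
force: [0.8, 0.3, 0.7]
width: 0.0414
```

```bash
python3 - <<'E'
from h import *
delta([.592,-.02,.27],57.84)
E
```

```text
t 11.75 pos [0.5629 0.0648 0.1834] yaw 57.85 tiltz [-0.0041 -0.0014 -1.    ] F [0.83 0.29 0.66] w 0.0414
tool delta [-0.0566  0.0696 -0.0866] per8 [-0.0071  0.0087 -0.0108] turnz 0.01
```

Emit:
step_arm(
  targets=[
    [[0, 0, -0.025], [0, 0, 0], -0.05],
    [[-0.006, 0.007, -0.03], [0, 0, 0], -0.05],
    [[-0.014, 0.017, -0.025], [0, 0, 0], 0.3],
    [[-0.016, 0.02, -0.006], [0, 0, 0], 0.6],
    [[-0.014, 0.018, 0], [0, 0, 0], 1],
    [[-0.0066, 0.0076, 0], [0, 0, 0], 1],
    [[0, 0, 0], [0, 0, 0], 1],
    [[0, 0, 0], [0, 0, 0], 1],
  ],
)

```text
t: 12.55
eef_pos: [0.5928, -0.0196, 0.2703]
ee_rot: [-3.141, 0.0, 1.009]
force: [-1.0, 0.5, 0.6]
width: 0.0835
```

```bash
python3 - <<'E'
from h import *
delta([.459,-.302,.25],80.65);np.save('pics/T_w8.npy',toolT()); p,d=grab('wrist','w8')
cv2.imwrite('pics/w8c.png',cv2.resize(p[35:250,205:425,::-1],None,fx=2.7,fy=2.7,interpolation=cv2.INTER_CUBIC))
E
```

```text
t 12.55 pos [ 0.5928 -0.0196  0.2703] yaw 57.84 tiltz [-6.e-04  0.e+00 -1.e+00] F [-1.    0.53  0.64] w 0.0835
tool delta [-0.3103  0.0371  0.0204] per8 [-0.0388  0.0046  0.0026] turnz -22.81
```

View pics/w8.png

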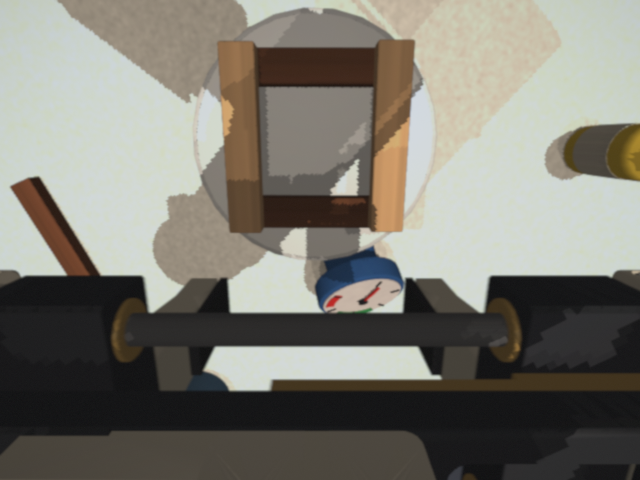

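View pics/w8c.png

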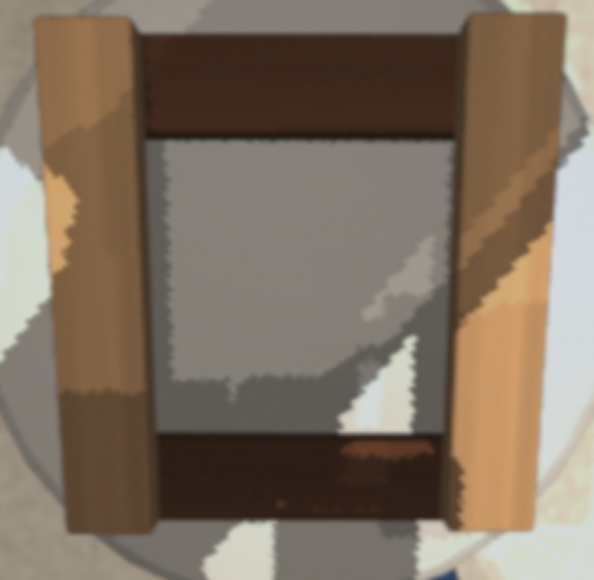

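```bash
python3 - <<'E'
from h import *
T=np.load('pics/T_w8.npy')
def q(c,z): c=np.array(c,float)/2.7+[205,35]-.3; return planepx(c[:,0],c[:,1],z,'wrist',T)[:,:2]
L=q([(36,18),(131,18),(67,531),(153,531)],.1475);R=q([(472,15),(566,14),(448,528),(533,529)],.1475)
yw=lambda P:(lambda d:np.degrees(np.arctan2(d[1],d[0])))(P[0]+P[1]-P[2]-P[3])
a=np.radians(yw(L)-90);x=np.array([np.cos(a),np.sin(a)]);y=np.array([-x[1],x[0]])
print(L.mean(0),yw(L),R.mean(0),yw(R),(R.mean(0)-L.mean(0))@np.c_[x,y],'origin',L.mean(0)+.057*x,(L.mean(0)+R.mean(0))/2)
E
```

```text
[ 0.5044194  -0.03169852] 147.708632663462 [0.5642341  0.06502921] 147.80496928109426 [0.11372256 0.00111048] origin [0.53487022 0.01648599] [0.53432675 0.01666535]
```

```bash
python3 - <<'E'
from h import *
delta([.515,-.308,.22],80.65)
E
```

```text
t 12.6 pos [ 0.5928 -0.0193  0.2704] yaw 57.87 tiltz [-4.e-04  1.e-04 -1.e+00] F [-0.38 -0.2  -1.  ] w 0.0854
tool delta [-0.2859  0.0877  0.0504] per8 [-0.0357  0.011   0.0063] turnz -22.78
```

Emit:
step_arm(
  targets=[
    [[-0.015, 0.005, 0], [0, 0, 0], 1],
    [[-0.03, 0.009, 0], [0, 0, 0], 1],
    [[-0.036, 0.011, 0], [0, 0, 0], 1],
    [[-0.036, 0.011, 0], [0, 0, 0], 1],
    [[-0.036, 0.011, 0], [0, 0, 0], 1],
    [[-0.036, 0.011, 0], [0, 0, 0], 1],
    [[-0.036, 0.011, 0], [0, 0, 0], 1],
    [[-0.036, 0.011, 0.01], [0, 0, 0], 1],
  ],
)

```text
t: 13.4
eef_pos: [0.5218, -0.2848, 0.262]
ee_rot: [3.139, -0.001, 1.011]
force: [0.1, -0.8, -0.7]
width: 0.0877
```

Emit:
step_arm(
  targets=[
    [[-0.025, 0.008, 0.02], [0, 0, 0], 1],
    [[0, 0, 0.02], [0, 0, -5.7], 1],
    [[0, 0, 0], [0, 0, -5.7], 1],
    [[0, 0, 0], [0, 0, -5.7], 1],
    [[0, 0, 0], [0, 0, -5.7], 1],
    [[0, 0, 0], [0, 0, 0], 1],
    [[0, 0, 0], [0, 0, 0], 1],
    [[0, 0, 0], [0, 0, 0], 1],
  ],
)

```text
t: 14.2
eef_pos: [0.5154, -0.3086, 0.2207]
ee_rot: [3.141, -0.0, 1.406]
force: [-0.6, 0.1, 0.1]
width: 0.0875
```

```bash
python3 - <<'E'
from h import *
delta([.459,-.302,.09],80.65);np.save('pics/T_w9.npy',toolT()); p,d=grab('wrist','w9')
for u,v in seg(p,(0,0,640,275),'dark'): 
  if len(u)>1500: print(rect(u,v,.018,'wrist',toolT()))
E
```

```text
t 14.2 pos [ 0.5154 -0.3086  0.2207] yaw 80.56 tiltz [ 1.e-04 -0.e+00 -1.e+00] F [-0.61  0.07  0.1 ] w 0.0875
tool delta [-0.0027 -0.0567  0.1307] per8 [-0.0003 -0.0071  0.0163] turnz -0.09
{'mean': array([ 0.437 , -0.3011]), 'rc': array([ 439.1, -301.7]), 'size': array([24.6, 93.4]), 'yaw': np.float64(171.05), 'ls': array([24.2, 92.9]), 'n': 2536}
```

View pics/w9.png

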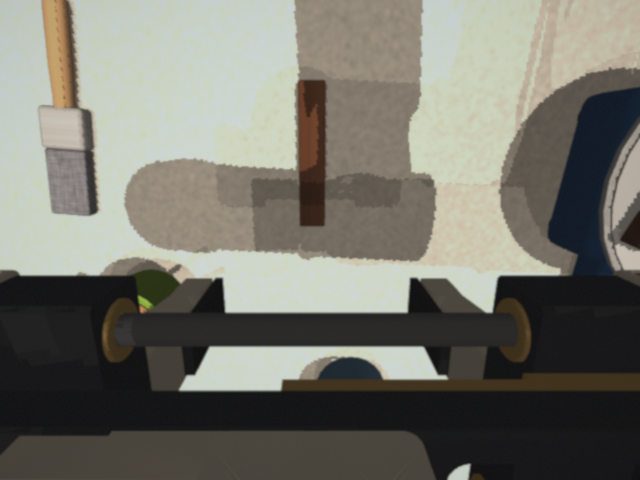

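```bash
python3 - <<'E'
from h import *
p=cv2.imread('pics/w9.png')
cv2.imwrite('pics/w9c.png',cv2.resize(p[70:235,280:345],None,fx=3.6,fy=3.6,interpolation=cv2.INTER_CUBIC))
E
```

```text
(no output)
```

View pics/w9c.png

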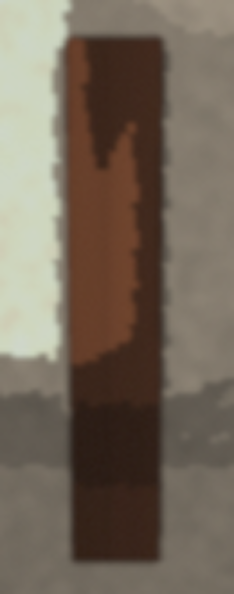

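```bash
python3 - <<'E'
from h import *
T=np.load('pics/T_w9.npy')
c=np.array([(68,38),(163,38),(73,560),(160,560)],float)/3.6+[280,70]-.3
P=planepx(c[:,0],c[:,1],.018,'wrist',T)[:,:2];d=P[0]+P[1]-P[2]-P[3]
print(P.round(4),P.mean(0),np.degrees(np.arctan2(d[1],d[0])),np.linalg.norm(d)/2)
m=P.mean(0); delta([*m,.09],np.degrees(np.arctan2(d[1],d[0]))-90)
E
```

```text
[[ 0.3907 -0.3049]
 [ 0.3947 -0.2808]
 [ 0.5271 -0.3279]
 [ 0.5312 -0.3033]] [ 0.4609025  -0.30423659] 170.52517100410842 0.138352835365896
t 14.25 pos [ 0.5154 -0.3086  0.2207] yaw 80.58 tiltz [ 1.e-04 -0.e+00 -1.e+00] F [ 0.1   0.21 -0.47] w 0.0877
tool delta [-0.0046 -0.0545  0.1307] per8 [-0.0006 -0.0068  0.0163] turnz 0.06
```

Emit:
step_arm(
  targets=[
    [[-0.001, -0.01, 0], [0, 0, 0], 1],
    [[-0.0018, -0.022, 0.01], [0, 0, 0], 1],
    [[-0.0018, -0.0225, 0.025], [0, 0, 0], 1],
    [[0, 0, 0.03], [0, 0, 0], 1],
    [[0, 0, 0.03], [0, 0, 0], 1],
    [[0, 0, 0.03], [0, 0, 0], 1],
    [[0, 0, 0.02], [0, 0, 0], 1],
    [[0, 0, 0], [0, 0, 0], 1],
  ],
)

```text
t: 15.05
eef_pos: [0.4583, -0.3037, 0.073]
ee_rot: [-3.136, -0.001, 1.407]
force: [-0.0, -0.3, -0.3]
width: 0.0876
```

Emit:
step_arm(
  targets=[
    [[0, 0, 0.015], [0, 0, 0], 1],
    [[0, 0, 0.02], [0, 0, 0], 1],
    [[0, 0, 0.018], [0, 0, 0], 1],
    [[0, 0, 0.01], [0, 0, 0], 1],
    [[0, 0, 0.004], [0, 0, 0], 1],
    [[0, 0, 0], [0, 0, 0], 1],
    [[0, 0, 0], [0, 0, 0], 1],
    [[0, 0, 0], [0, 0, 0], 1],
  ],
)

```text
t: 15.85
eef_pos: [0.4615, -0.3046, 0.0095]
ee_rot: [3.14, 0.0, 1.408]
force: [-0.4, -0.4, -1.1]
width: 0.0876
```

```bash
python3 - <<'E'
from h import *
delta([.4609,-.3042,.0055],80.55)
E
```

```text
t 15.85 pos [ 0.4615 -0.3046  0.0095] yaw 80.68 tiltz [ 1.4e-03 -4.0e-04 -1.0e+00] F [-0.43 -0.42 -1.12] w 0.0876
tool delta [ 0.0003 -0.0007  0.004 ] per8 [ 0.     -0.0001  0.0005] turnz 0.13
```

Emit:
step_arm(
  targets=[
    [[0, -0.0005, 0.004], [0, 0, 0], 1],
    [[0, 0, 0], [0, 0, 0], 0.6],
    [[0, 0, 0], [0, 0, 0], 0.2],
    [[0, 0, 0], [0, 0, 0], -0.2],
    [[0, 0, 0], [0, 0, 0], -0.6],
    [[0, 0, 0], [0, 0, 0], -1],
    [[0, 0, 0], [0, 0, 0], -1],
    [[0, 0, 0], [0, 0, 0], -1],
  ],
)

```text
t: 16.65
eef_pos: [0.4604, -0.3043, 0.0046]
ee_rot: [-3.142, 0.0, 1.408]
force: [0.9, -0.2, 0.1]
width: 0.0374
```

Emit:
step_arm(
  targets=[
    [[0, 0, 0], [0, 0, 0], -1],
    [[0, 0, 0], [0, 0, 0], -1],
    [[0, 0, 0], [0, 0, 0], -1],
    [[0, 0, -0.01], [0, 0, 0], -1],
    [[0, 0, -0.02], [0, 0, 0], -1],
    [[0, 0, -0.03], [0, 0, 0], -1],
    [[0, 0, -0.03], [0, 0, 0], -1],
    [[0, 0, -0.03], [0, 0, 0], -1],
  ],
)

```text
t: 17.45
eef_pos: [0.4602, -0.3043, 0.1265]
ee_rot: [3.141, 0.0, 1.408]
force: [0.9, -0.4, -1.0]
width: 0.0257
```

Emit:
step_arm(
  targets=[
    [[0, 0, -0.03], [0, 0, 0], -1],
    [[0, 0, -0.04], [0, 0, 0], -1],
    [[0, 0, -0.04], [0, 0, 0], -1],
    [[0, 0, -0.03], [0, 0, 0], -1],
    [[0, 0, -0.015], [0, 0, 0], -1],
    [[0, 0, 0], [0, 0, 0], -1],
    [[0, 0, 0], [0, 0, 0], -1],
    [[0, 0, 0], [0, 0, 0], -1],
  ],
)

```text
t: 18.25
eef_pos: [0.4598, -0.304, 0.2785]
ee_rot: [-3.14, -0.001, 1.408]
force: [0.1, -0.3, -0.5]
width: 0.0256
```

```bash
python3 - <<'E'
from h import *
delta([.5345,.0166,.28],147.75);np.save('pics/T_w10.npy',toolT()); p,d=grab('wrist','w10')
E
```

```text
t 18.25 pos [ 0.4598 -0.304   0.2785] yaw 80.66 tiltz [-1.6e-03  8.0e-04 -1.0e+00] F [ 0.08 -0.27 -0.51] w 0.0256
tool delta [ 0.3285  0.0217 -0.0013] per8 [ 0.0411  0.0027 -0.0002] turnz -67.09
```

View pics/w10.png

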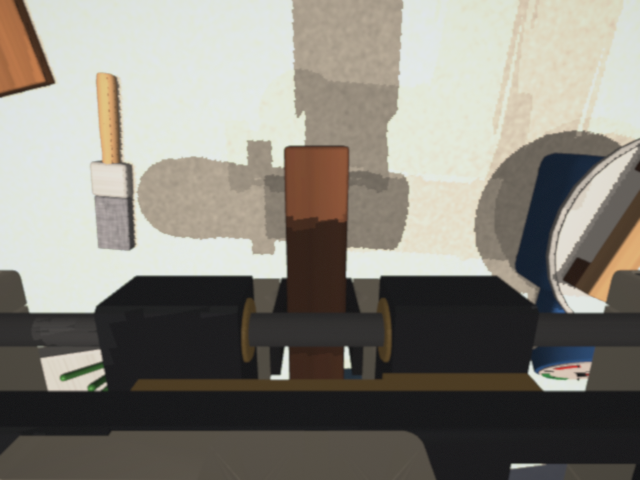

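Emit:
step_arm(
  targets=[
    [[0.015, 0.001, 0], [0, 0, 0], -1],
    [[0.03, 0.002, 0], [0, 0, 0], -1],
    [[0.035, 0.0025, 0], [0, 0, 0], -1],
    [[0.035, 0.0025, 0], [0, 0, 0], -1],
    [[0.035, 0.0025, 0], [0, 0, 0], -1],
    [[0.035, 0.0025, 0], [0, 0, 0], -1],
    [[0.035, 0.0025, 0], [0, 0, 0], -1],
    [[0.035, 0.0025, 0], [0, 0, 0], -1],
  ],
)

```text
t: 19.1
eef_pos: [0.5193, -0.0536, 0.279]
ee_rot: [-3.141, 0.0, 1.408]
force: [1.0, 0.2, -0.2]
width: 0.0257
```

Emit:
step_arm(
  targets=[
    [[0.035, 0.002, 0], [0, 0, -5], -1],
    [[0.02, 0.001, 0], [0, 0, -8], -1],
    [[0.015, 0, 0], [0, 0, -8], -1],
    [[0, 0, 0], [0, 0, -8], -1],
    [[0, 0, 0], [0, 0, -8], -1],
    [[0, 0, 0], [0, 0, -8], -1],
    [[0, 0, 0], [0, 0, -8], -1],
    [[0, 0, 0], [0, 0, -8], -1],
  ],
)

```text
t: 19.9
eef_pos: [0.5282, 0.014, 0.2788]
ee_rot: [-3.14, -0.001, 2.479]
force: [0.6, 0.6, 0.1]
width: 0.0257
```

Emit:
step_arm(
  targets=[
    [[0, 0, 0], [0, 0, -6], -1],
    [[0, 0, 0.02], [0, 0, 0], -1],
    [[0, 0, 0.025], [0, 0, 0], -1],
    [[0, 0, 0.02], [0, 0, 0], -1],
    [[0, 0, 0.005], [0, 0, 0], -1],
    [[0, 0, 0], [0, 0, 0], -1],
    [[0, 0, 0], [0, 0, 0], -1],
    [[0, 0, 0], [0, 0, 0], -1],
  ],
)

```text
t: 20.7
eef_pos: [0.5294, 0.0137, 0.2107]
ee_rot: [3.14, 0.001, 2.578]
force: [-0.3, 0.1, -0.1]
width: 0.0258
```

```bash
python3 - <<'E'
from h import *
delta([.5338,.0154,.18],147.75)
E
```

```text
t 20.7 pos [0.5294 0.0137 0.2107] yaw 147.68 tiltz [ 1.7e-03  4.0e-04 -1.0e+00] F [-0.3   0.09 -0.06] w 0.0258
tool delta [-0.0028  0.0038  0.0307] per8 [-0.0004  0.0005  0.0038] turnz -0.07
```

Emit:
step_arm(
  targets=[
    [[-0.0015, 0.002, 0], [0, 0, 0], -1],
    [[-0.0013, 0.0018, 0.005], [0, 0, 0], -1],
    [[0, 0, 0.012], [0, 0, 0], -1],
    [[0, 0, 0.012], [0, 0, 0], -1],
    [[0, 0, 0.005], [0, 0, 0], -1],
    [[0, 0, 0], [0, 0, 0], -1],
    [[0, 0, 0], [0, 0, 0], -1],
    [[0, 0, 0], [0, 0, 0], -1],
  ],
)

```text
t: 21.5
eef_pos: [0.5334, 0.0152, 0.1759]
ee_rot: [3.141, 0.0, 2.577]
force: [0.5, -0.7, -0.1]
width: 0.0255
```

```bash
python3 - <<'E'
from h import *
delta([.5338,.0154,.152],147.75);np.save('pics/T_w11.npy',toolT()); p,d=grab('wrist','w11')
E
```

```text
t 21.5 pos [0.5334 0.0152 0.1759] yaw 147.68 tiltz [ 6.e-04  1.e-04 -1.e+00] F [ 0.52 -0.73 -0.05] w 0.0255
tool delta [-0.0002  0.0003  0.0239] per8 [-0.     0.     0.003] turnz -0.07
```

View pics/w11.png

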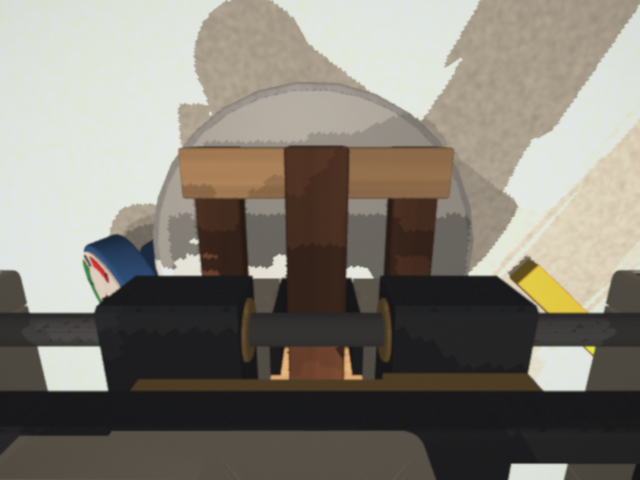

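Emit:
step_arm(
  targets=[
    [[0, 0, 0.004], [0, 0, 0], -1],
    [[0, 0, 0.007], [0, 0, 0], -1],
    [[0, 0, 0.006], [0, 0, 0], -1],
    [[0, 0, 0.004], [0, 0, 0], -1],
    [[0, 0, 0.0015], [0, 0, 0], -1],
    [[0, 0, 0.001], [0, 0, 0], -1],
    [[0, 0, 0], [0, 0, 0], -1],
    [[0, 0, 0], [0, 0, 0], -1],
  ],
)

```text
t: 22.35
eef_pos: [0.5333, 0.0152, 0.1522]
ee_rot: [3.141, 0.0, 2.577]
force: [-0.6, 0.2, 0.9]
width: 0.026
```

```bash
python3 - <<'E'
from h import *
delta([.5338,.0154,.152],147.75); F=[];
p,d=grab('wrist','w12'); delta([.5338,.0154,.152]);grab('scene','s12')
p=cv2.imread('pics/s12.png');cv2.imwrite('pics/s12c.png',cv2.resize(p[190:330,270:410],None,fx=4.2,fy=4.2,interpolation=cv2.INTER_CUBIC))
E
```

```text
t 22.35 pos [0.5333 0.0152 0.1522] yaw 147.67 tiltz [ 3.e-04  1.e-04 -1.e+00] F [-0.58  0.21  0.86] w 0.026
tool delta [-0.0003  0.0005  0.0002] per8 [-0.      0.0001  0.    ] turnz -0.08
t 22.4 pos [0.5333 0.0152 0.1523] yaw 147.67 tiltz [ 4.e-04  1.e-04 -1.e+00] F [ 0.69 -0.27 -0.47] w 0.0257
tool delta [-0.0003  0.0005  0.0003] per8 [-0.      0.0001  0.    ]
```

View pics/s12c.png

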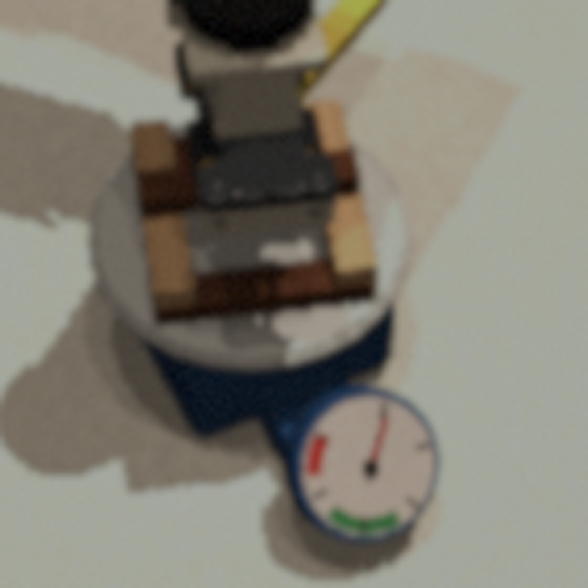

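View pics/w12.png

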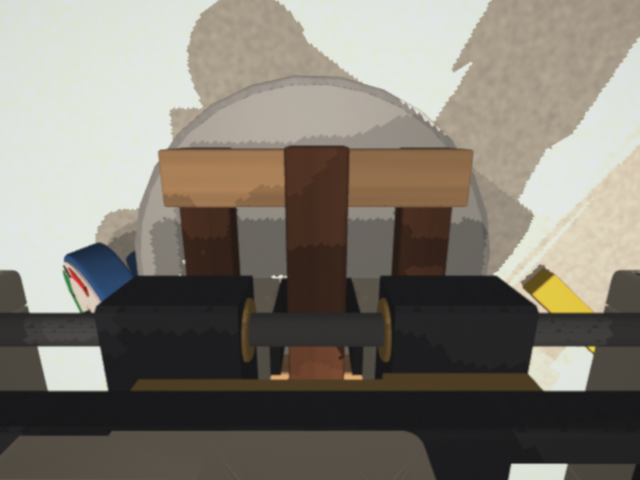

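Emit:
step_arm(
  targets=[
    [[0, 0, 0.001], [0, 0, 0], -1],
    [[0, 0, 0], [0, 0, 0], -1],
    [[0, 0, 0], [0, 0, 0], -0.3],
    [[0, 0, 0], [0, 0, 0], -0.2],
    [[0, 0, 0], [0, 0, 0], -0.1],
    [[0, 0, 0], [0, 0, 0], -0.05],
    [[0, 0, -0.003], [0, 0, 0], -0.05],
    [[0, 0, -0.01], [0, 0, 0], -0.05],
  ],
)

```text
t: 23.25
eef_pos: [0.5325, 0.015, 0.1637]
ee_rot: [-3.14, -0.001, 2.577]
force: [0.1, -0.1, 1.4]
width: 0.0419
```

```bash
python3 - <<'E'
from h import *
delta([.5345,.0166,.20],147.75)
E
```

```text
t 23.25 pos [0.5325 0.015  0.1637] yaw 147.66 tiltz [-1.9e-03 -5.0e-04 -1.0e+00] F [ 0.06 -0.08  1.4 ] w 0.0419
tool delta [-0.0008  0.0024 -0.0363] per8 [-0.0001  0.0003 -0.0045] turnz -0.09
```

Emit:
step_arm(
  targets=[
    [[0, 0, -0.02], [0, 0, 0], -0.05],
    [[0, 0, -0.03], [0, 0, 0], -0.05],
    [[0, 0.01, -0.03], [0, 0, 0], -0.05],
    [[0, 0.02, -0.02], [0, 0, 0], -0.05],
    [[0, 0.025, -0.006], [0, 0, 0], -0.5],
    [[0, 0.016, 0], [0, 0, 0], -1],
    [[0, 0, 0], [0, 0, 0], -1],
    [[0, 0, 0], [0, 0, 0], -1],
  ],
  grip_force=20,
)

```text
t: 24.05
eef_pos: [0.5705, 0.0751, 0.2692]
ee_rot: [-3.14, -0.001, 2.578]
force: [-0.8, -0.2, -0.6]
width: 0.0151
```

```bash
python3 - <<'E'
from h import *
delta([.5345,.0166,.18],147.75);np.save('pics/T_w13.npy',toolT()); p,d=grab('wrist','w13');s,_=grab('scene','s13')
cv2.imwrite('pics/w13c.png',cv2.resize(p[20:270,190:450,::-1],None,fx=2.4,fy=2.4,interpolation=cv2.INTER_CUBIC))
E
```

```text
t 24.05 pos [0.5705 0.0751 0.2692] yaw 147.7 tiltz [-1.8e-03 -7.0e-04 -1.0e+00] F [-0.84 -0.21 -0.62] w 0.0151
tool delta [-0.0009 -0.0685  0.0893] per8 [-0.0001 -0.0086  0.0112] turnz -0.05
```

View pics/w13.png

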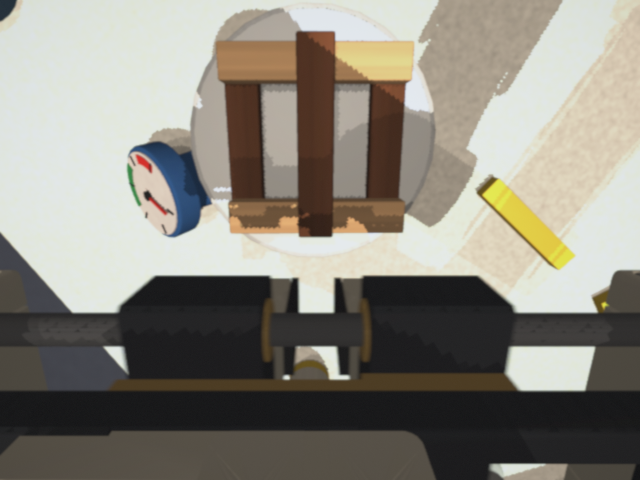

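View pics/w13c.png

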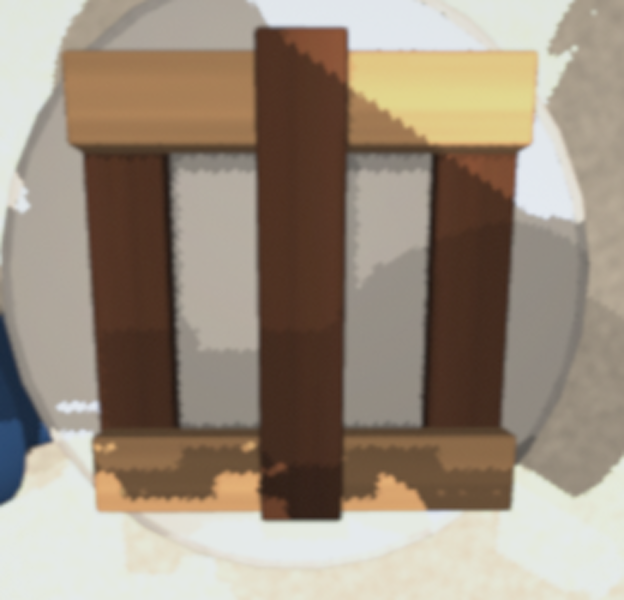

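```bash
python3 - <<'E'
from h import *
T=np.load('pics/T_w13.npy')
def q(c,z): c=np.array(c,float)/2.4+[190,20]-.3; return planepx(c[:,0],c[:,1],z,'wrist',T)[:,:2]
D=q([(256,28),(348,28),(261,519),(342,519)],.165);d=D[0]+D[1]-D[2]-D[3]
print('dark',D.mean(0),np.degrees(np.arctan2(*d[::-1])))
A=q([(63,52),(537,52)],.147);B=q([(97,510),(512,509)],.147)
print('top edges mid',A.mean(0),B.mean(0),'trivet c',(A.mean(0)+B.mean(0))/2,np.linalg.norm(A.mean(0)-B.mean(0)))
C=q([(3,250),(588,260),(300,568)],.111); 
print('pan pts',C)
M=np.c_[2*C,np.ones(3)];s=np.linalg.solve(M,(C**2).sum(1));print('pan c',s[:2],np.sqrt(s[2]+s[:2]@s[:2]))
delta([*D.mean(0),.18],147.75)
E
```

```text
dark [0.53337222 0.01462161] -122.36164781446351
top edges mid [ 0.49763571 -0.04278492] [0.57042979 0.07502895] trivet c [0.53403275 0.01612202] 0.1384885725423586
pan pts [[ 0.61442085 -0.05267126]
 [ 0.4428569   0.05963577]
 [ 0.58923195  0.10176204]]
pan c [0.5353268  0.01369895] 0.10325150654179924
t 24.15 pos [0.5705 0.0746 0.2695] yaw 147.66 tiltz [-1.2e-03 -5.0e-04 -1.0e+00] F [ 0.36 -0.69 -0.32] w 0.0074
tool delta [-0.0008 -0.0704  0.0896] per8 [-0.0001 -0.0088  0.0112] turnz -0.09
```

Emit:
step_arm(
  targets=[
    [[0, -0.01, 0], [0, 0, 0], -1],
    [[0, -0.02, 0.01], [0, 0, 0], -1],
    [[0, -0.02, 0.02], [0, 0, 0], -1],
    [[0, -0.014, 0.02], [0, 0, 0], -1],
    [[-0.001, -0.0055, 0.02], [0, 0, 0], -1],
    [[0, 0, 0.015], [0, 0, 0], -1],
    [[0, 0, 0.004], [0, 0, 0], -1],
    [[0, 0, 0], [0, 0, 0], -1],
  ],
)

```text
t: 24.95
eef_pos: [0.5342, 0.0152, 0.1809]
ee_rot: [-3.141, -0.0, 2.577]
force: [-0.2, 0.6, 0.6]
width: 0.0004
```

```bash
python3 - <<'E'
from h import *
delta([.5338,.0155,.165],147.75)
E
```

```text
t 24.95 pos [0.5342 0.0152 0.1809] yaw 147.64 tiltz [-8.e-04 -4.e-04 -1.e+00] F [-0.21  0.64  0.59] w 0.0004
tool delta [0.0005 0.     0.0159] per8 [0.0001 0.     0.002 ] turnz -0.11
```

Above the middle with the fingers shut. I'll lower to light contact first.

Emit:
step_arm(
  targets=[
    [[0, 0, 0.004], [0, 0, 0], -1],
    [[0, 0, 0.005], [0, 0, 0], -1],
    [[0, 0, 0.004], [0, 0, 0], -1],
    [[0, 0, 0.003], [0, 0, 0], -1],
    [[0, 0, 0.002], [0, 0, 0], -1],
    [[0, 0, 0.002], [0, 0, 0], -1],
    [[0, 0, 0], [0, 0, 0], -1],
    [[0, 0, 0], [0, 0, 0], -1],
  ],
)

```text
t: 25.75
eef_pos: [0.5348, 0.0159, 0.1614]
ee_rot: [3.141, 0.0, 2.577]
force: [-2.1, 0.8, 4.2]
width: 0.0005
```

```bash
python3 - <<'E'
from h import *
f=[];
for i in range(4):
    delta([.5338,.0155,.151],147.75); grab('scene','s14')
p=cv2.imread('pics/s14.png');cv2.imwrite('pics/s14c.png',cv2.resize(p[190:330,270:410],None,fx=4.2,fy=4.2,interpolation=cv2.INTER_CUBIC))
E
```

```text
t 25.75 pos [0.5348 0.0159 0.1614] yaw 147.68 tiltz [ 2.e-04  1.e-04 -1.e+00] F [-2.11  0.81  4.19] w 0.0005
tool delta [ 0.0006 -0.0009  0.0104] per8 [ 0.0001 -0.0001  0.0013] turnz -0.07
t 25.8 pos [0.5348 0.0159 0.1613] yaw 147.68 tiltz [ 2.e-04  1.e-04 -1.e+00] F [-2.12  0.08  4.75] w 0.0003
tool delta [ 0.0006 -0.0009  0.0103] per8 [ 0.0001 -0.0001  0.0013] turnz -0.07
t 25.85 pos [0.5348 0.0159 0.1613] yaw 147.67 tiltz [ 3.e-04  1.e-04 -1.e+00] F [-2.25  0.94  4.04] w 0.0006
tool delta [ 0.0006 -0.0009  0.0103] per8 [ 0.0001 -0.0001  0.0013] turnz -0.08
t 25.9 pos [0.5348 0.0159 0.1613] yaw 147.67 tiltz [ 3.e-04  1.e-04 -1.e+00] F [-2.17  1.02  4.45] w 0.0004
tool delta [ 0.0006 -0.0009  0.0103] per8 [ 0.0001 -0.0001  0.0013] turnz -0.08
```

View pics/s14c.png

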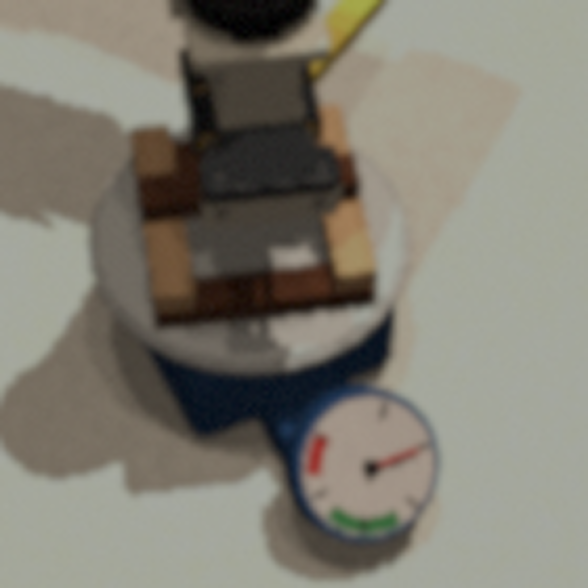

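Emit:
step_arm(
  targets=[
    [[0, -0.0005, 0.001], [0, 0, 0], -1],
    [[0, 0, 0.0015], [0, 0, 0], -1],
    [[0, 0, 0.0015], [0, 0, 0], -1],
    [[0, 0, 0.0015], [0, 0, 0], -1],
    [[0, 0, 0.001], [0, 0, 0], -1],
    [[0, 0, 0], [0, 0, 0], -1],
    [[0, 0, 0], [0, 0, 0], -1],
    [[0, 0, 0], [0, 0, 0], -1],
  ],
)

```text
t: 26.75
eef_pos: [0.535, 0.0158, 0.1554]
ee_rot: [3.14, 0.001, 2.578]
force: [-4.0, 2.8, 10.6]
width: 0.0004
```

```bash
python3 - <<'E'
from h import *
for i in range(3):
    delta([.5338,.0155,.151],147.75); grab('scene','s15')
p=cv2.imread('pics/s15.png');cv2.imwrite('pics/s15c.png',cv2.resize(p[190:330,270:410],None,fx=4.2,fy=4.2,interpolation=cv2.INTER_CUBIC))
E
```

```text
t 26.75 pos [0.535  0.0158 0.1554] yaw 147.69 tiltz [ 1.4e-03  5.0e-04 -1.0e+00] F [-4.01  2.82 10.55] w 0.0004
tool delta [ 0.0009 -0.0009  0.0044] per8 [ 0.0001 -0.0001  0.0006] turnz -0.06
t 26.8 pos [0.535  0.0157 0.1554] yaw 147.69 tiltz [ 1.4e-03  5.0e-04 -1.0e+00] F [-3.65  3.05  9.96] w 0.0004
tool delta [ 0.0009 -0.0008  0.0044] per8 [ 0.0001 -0.0001  0.0006] turnz -0.06
t 26.85 pos [0.535  0.0158 0.1555] yaw 147.69 tiltz [ 1.4e-03  5.0e-04 -1.0e+00] F [-3.79  2.36 10.  ] w 0.0004
tool delta [ 0.0009 -0.0009  0.0045] per8 [ 0.0001 -0.0001  0.0006] turnz -0.06
```

View pics/s15c.png

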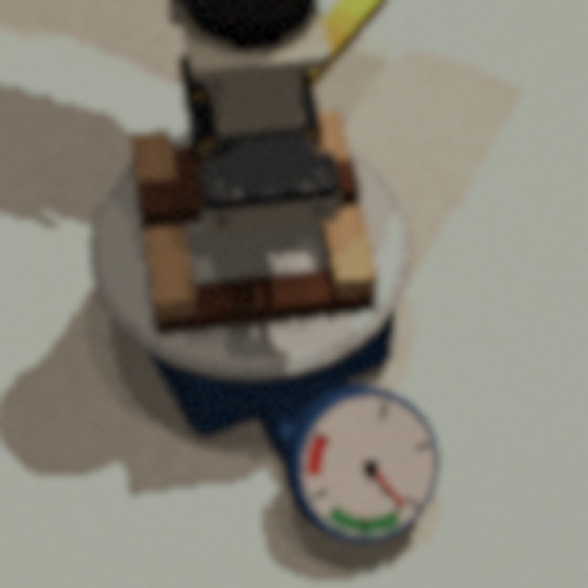

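Emit:
step_arm(
  targets=[
    [[0.0005, 0, 0.001], [0, 0, 0], -1],
    [[0.0005, 0, 0.001], [0, 0, 0], -1],
    [[0, 0, 0.0005], [0, 0, 0], -1],
    [[0, 0, 0], [0, 0, 0], -1],
    [[0, 0, 0], [0, 0, 0], -1],
    [[0, 0, 0], [0, 0, 0], -1],
    [[0, 0, 0], [0, 0, 0], -1],
    [[0, 0, 0], [0, 0, 0], -1],
  ],
)

```text
t: 27.7
eef_pos: [0.535, 0.0158, 0.1536]
ee_rot: [3.14, 0.003, 2.578]
force: [-2.0, -0.9, 11.9]
width: 0.0005
```

```bash
python3 - <<'E'
from h import *
delta([.5338,.0155,.151],147.75)
p,d=grab('wrist','w16')
delta([.5338,.0155,.151],147.75);T=toolT();print(T[:3,:3].T@arm.get_state()['force'])
E
```

```text
t 27.7 pos [0.535  0.0158 0.1536] yaw 147.71 tiltz [ 3.e-03 -2.e-04 -1.e+00] F [-1.97 -0.92 11.91] w 0.0005
tool delta [ 0.0008 -0.0009  0.0026] per8 [ 0.0001 -0.0001  0.0003] turnz -0.04
t 27.75 pos [0.535  0.0158 0.1536] yaw 147.71 tiltz [ 3.e-03 -2.e-04 -1.e+00] F [-1.92 -0.12 11.13] w 0.0005
tool delta [ 0.0008 -0.0009  0.0026] per8 [ 0.0001 -0.0001  0.0003] turnz -0.04
[  1.53068854  -1.1138608  -11.13873921]
```

View pics/w16.png

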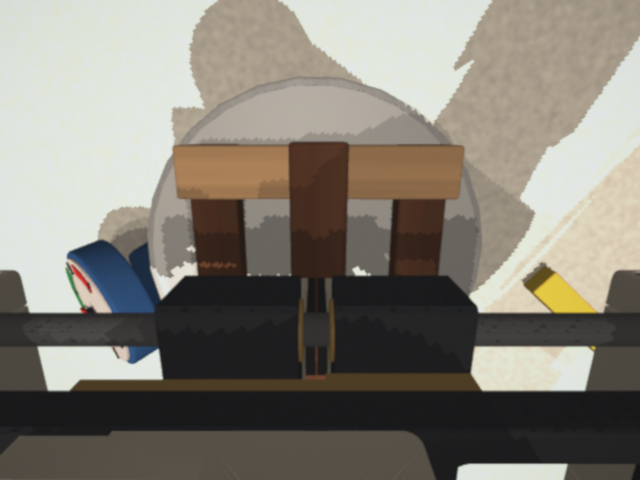

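Emit:
step_arm(
  targets=[
    [[0.0003, -0.0003, 0.001], [0, 0, 0], -1],
    [[0, 0, 0.001], [0, 0, 0], -1],
    [[0, 0, 0.0005], [0, 0, 0], -1],
    [[0, 0, 0], [0, 0, 0], -1],
    [[0, 0, 0], [0, 0, 0], -1],
    [[0, 0, 0], [0, 0, 0], -1],
    [[0, 0, 0], [0, 0, 0], -1],
    [[0, 0, 0], [0, 0, 0], -1],
  ],
)

```text
t: 28.55
eef_pos: [0.535, 0.0158, 0.1515]
ee_rot: [3.14, 0.003, 2.578]
force: [-2.5, -1.2, 14.1]
width: 0.0005
```

```bash
python3 - <<'E'
from h import *
p,d=grab('wrist','w17'); grab('scene','s17')
delta([.5338,.0155,.151],147.75);T=toolT();print(T[:3,:3].T@arm.get_state()['force'])
p=cv2.imread('pics/s17.png');cv2.imwrite('pics/s17c.png',cv2.resize(p[190:330,270:410],None,fx=4.2,fy=4.2,interpolation=cv2.INTER_CUBIC))
E
```

```text
t 28.65 pos [0.5349 0.0158 0.1515] yaw 147.72 tiltz [ 0.0039 -0.     -1.    ] F [-2.48 -0.51 14.6 ] w 0.0001
tool delta [ 0.0008 -0.0009  0.0005] per8 [ 0.0001 -0.0001  0.0001] turnz -0.03
[  1.77224759  -1.72451768 -14.60506836]
```

View pics/s17c.png

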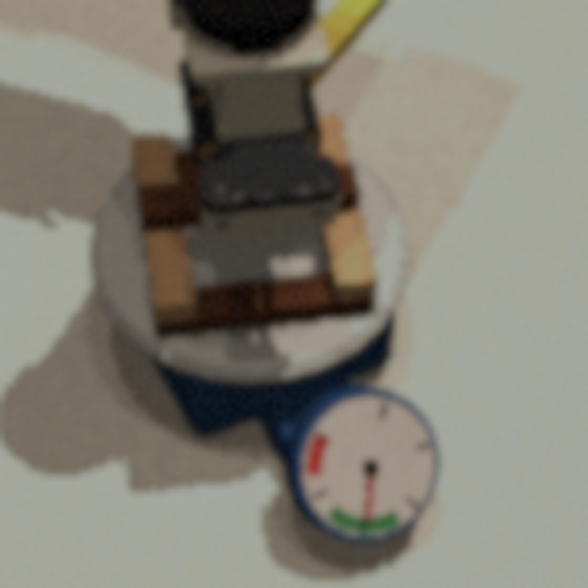

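View pics/w17.png

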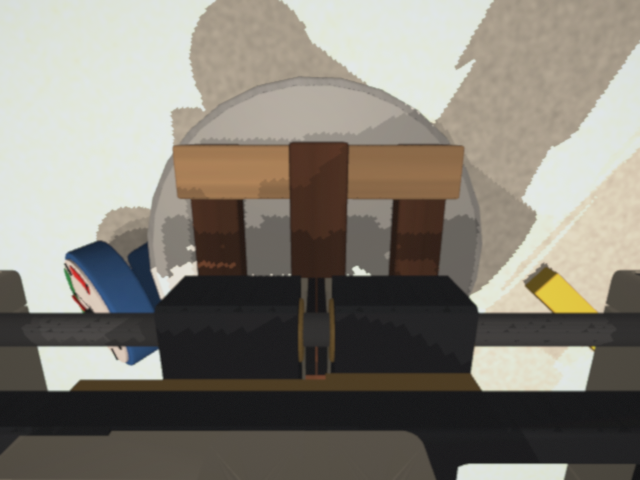

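Emit:
step_arm(
  targets=[
    [[0, 0, 0.0002], [0, 0, 0], -1],
    [[0, 0, 0], [0, 0, 0], -1],
    [[0, 0, 0], [0, 0, 0], -1],
    [[0, 0, 0], [0, 0, 0], -1],
    [[0, 0, 0], [0, 0, 0], -1],
    [[0, 0, 0], [0, 0, 0], -1],
    [[0, 0, 0], [0, 0, 0], -1],
    [[0, 0, 0], [0, 0, 0], -1],
  ],
)

```text
t: 29.45
eef_pos: [0.535, 0.0158, 0.1513]
ee_rot: [3.14, 0.003, 2.578]
force: [-3.0, 0.1, 14.1]
width: 0.0005
```

```bash
python3 - <<'E'
from h import *
delta([.5338,.0155,.151],147.75)
print(ticket.job_done())
E
```

```text
t 29.45 pos [0.535  0.0158 0.1513] yaw 147.72 tiltz [ 3.9e-03 -1.0e-04 -1.0e+00] F [-2.99  0.13 14.08] w 0.0005
tool delta [ 0.0008 -0.0009  0.0003] per8 [ 0.0001 -0.0001  0.    ] turnz -0.03
the job is handed in; nothing more can be done
None
```

The trivet is finished and I handed the job in at t ≈ 29.5 s with the shut fingers still pressing on the dark slat. No verdict is reported.

- **Pale slat:** it lies across the empty runner end. The wrist camera put it within about 1 mm of its place and parallel to the glued slat within 0.1°.
- **Dark slat:** it lies over the middle of both pale slats. I measured it about 1.6 mm from the trivet's centre and less than 1° off. The wrist view taken while pressing still showed it centred.
- **Trivet position:** it stands about 3 mm from the pan's centre.
- **Press:** the last readings were about 14 N down and a fingertip height of 0.1513 m, which is roughly 14.7 mm of pan travel. The dial needle stood in the middle of the green band in the last dial picture, just before the final 0.2 mm.
- **Sideways force:** it reached about 4.7 N at about 10 N of down force during the press. A small shift brought it down, and it was about 3 N at the end. The wrist view taken afterwards showed no slip.
- **Camera disagreement:** the scene and top cameras differed by about 5 mm, so I placed everything from the wrist camera, whose measurements agreed to about 1–2 mm.
- **Bystanders:** I pulled the pale slat away from the jar while gripping it, to keep the gripper clear. I saw no contact with any bystander, but did not re-measure their positions at the end.

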